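# Put the tester's fittings back in their own trays

## Robot

A 7-joint arm with a two-finger parallel gripper is mounted at the origin on the work surface. World frame = base frame: x ahead of the robot, y to its left, z up, the work surface at z = 0. Lengths are in m, angles in rad, forces in N, time in s.
With the tool pointing down it reaches from about 0.4 to 0.875 m from the base axis. Payload 19.3 kg.
Tool frame: the origin (TCP) lies at the centre of the arm's flange, where the gripper is bolted on; the fingertips stand tip_reach ahead of it and the grasp point (between the pads) lies 155 mm ahead of it (tip_reach is the distance from the TCP to the fingertips, in m); z points along the fingers, y is the line along which they close (so a half turn about z gives the same grasp; the last joint's range is limited). The gripper opens to 85 mm and grips with 20 to 120 N. Pads are 22 mm wide; open, the fingers measure 114 mm over their backs; the gripper's body (76 mm by 85 mm) begins 54 mm behind the grasp point. The pads swing forward as they close: fully open they stand 13 mm farther back than shut.
Start: joints at [1.241, 0.521, -0.036, 1.599, 0.021, 1.021, -0.113], TCP at [0.161, -0.604, 0.405] pointing down, gripper open.
Joint ranges: [-2.91, 2.91], [-0.3, 2.13], [-1.5, 1.42], [0.17, 2.43], [-1.26, 4.41], [0.16, 1.93], [-2.52, 2.52]. Speed limits (rad/s): [1.89, 1.89, 2.39, 2.39, 3.01, 3.01, 3.01].

## Interface

Orientations are given as a unit quaternion [w, x, y, z].
In Python, from cell import get_state, get_image, calibration, finish_job, regions_of, tip_reach gives the robot as it stands. The module is installed in compiled form; this text tells all that it offers.
- The arm moves only by the shell command python3 -m crank 'ROWS' [OPENING]. ROWS is JSON, a list of rows, each an object of numbers: "x", "y", "z": the shift along the tool's x, y, z in m; "rx", "ry", "rz": the turn, a rotation vector about the tool's x, y, z in rad. A call has 1 to 10 rows; each row shifts and turns the commanded pose from where the row before left it, along the tool's axes as they then stand; what a row does not reach is not made up. A row lasts 1/10 s, in which the tool goes at most 50 mm and 8.59 degrees, less where a joint would pass 70% of its speed; a pose out of reach is approached as far as the arm can. A call with a gripper value outside its range is refused whole. OPENING is the finger opening in m, from 0 to 0.0854, set as the call begins (- or left out, the last holds). The fingers move at their own pace and stop on an object; the grip force is fixed at half the most. Time passes only in rows, so rows that do not move let the fingers close. It gives the time, the measured TCP pose, the force, the opening and the grip force at its end, in the units of the state.
- get_state(): the state, without advancing time (a new reading comes with each control period).
- get_image(name): name is "scene" or "top"; returns (picture, depth): 384x512x3 uint8, red, green, blue; 384x512 float32, m along the optical axis (not along the pixel's ray), 0 where there is no reading.
- calibration(name): a dict with "K" (3x3 intrinsics, pixels), "D" ([k1, k2, p1, p2, k3] as OpenCV has them; the pictures are not rectified), "cam_to_world" (4x4, takes a point from camera to world coordinates). Camera axes: x right, y down, z forward; pixel columns grow to the right and rows downward; lengths in m; the calibration is good to about 2 mm. A picture is of the moment at which its call begins. calibration takes no time and is no camera call.
- finish_job(): hands the job in; it is judged then, once.
Trained networks look in the newest picture that a camera, given by its name, has taken for a name from the list of things; names that differ only in an ending like _2 or _b are one class to them, and where a whole thing is asked for, a point or a joint stands for the part that bears it (a point fixed in the world has none). Each returns a list of dicts, best first, with "score" (0 to 1); they miss things now and then, are a little off and sometimes report something else, mostly with a low value. They report only what shows in the picture. A call takes as long as a camera call.
- regions_of(camera, target): "region" (384x512 bool, what is visible of it) and "extent" ([left, top, right, bottom] in pixels, round what is visible of it).
The state is a dict: "time_s": time; "joint_positions": joint angles; "qd": joint speeds; "tau": joint torques, N m; "eef_pos": TCP position; "eef_rot": TCP orientation; "force": force on the tool from outside, world axes, zero at the start; "wrist_torque": the same for the moment, N m; "width": opening from 0.0 (shut) to 1.0 (fully open); "finger_force": force on a finger pad.
Only numpy, scipy, OpenCV 4.12 (cv2) and the standard library are available. Lean on these libraries where they do the work, as an engineer would, in place of code of your own. Each camera call takes 0.05 s, during which the arm holds its last target. There are 200 camera calls.

## Task

The three fittings of the testing machine have been put back in each other's trays. Use the empty rubber mat to park one of them upright on the way, and move them round until the round platen stands in the middle of the round tray, the square vice grip in the middle of the square tray, and the bar-shaped bend support in the middle of the oblong tray, lying lengthwise, all flat on the tray floors. Set each one down rather than dropping it, let go of it, and leave the jar, the brass weight and the wooden box where they are.

Things in the scene. Friction and masses are not known exactly. Their poses are not given: they have to be found in the camera images.
- platen: Compression platen, bright steel: a round disc 64 mm across and 12 mm thick with a round upright stem, 22 mm across, on its centre, rising to 55 mm above the underside; about 0.4 kg. At the start it stands in the square tray. Hold it by the stem. Its origin is the centre of its underside, z up.
- vice: Vice grip: a black square block 56 x 56 mm, 30 mm high, carrying two bright steel jaws that together make a fixed block 40 mm (x) by 40 mm (y), with a 4 mm slot between them, rising from 30 to 64 mm above the underside; about 0.55 kg. It is one rigid piece. At the start it stands in the long tray. Hold it by the jaws, across x or across y. Its origin is the centre of its underside, z up.
- bend: Bend-test support, aluminium: a bar 80 mm long (x), 28 mm wide (y) and 16 mm high, with a steel roller across it near each end (tops at 25 mm, at x = +-32 mm) and an upright block in the middle 24 mm (x) by 16 mm (y) rising to 50 mm above the underside; about 0.28 kg. At the start it stands in the round tray. Hold it by the middle block, across y. Its origin is the centre of its underside, z up.
- round_tray: Round white plastic tray, the platen's place: 110 mm outside, 100 mm inside diameter, floor 4 mm thick, rim 14 mm above the bench. Fixed to the bench. Origin at the centre of its underside, on the bench.
- square_tray: Square white plastic tray, the vice grip's place: 104 x 104 mm outside, 94 x 94 mm inside, floor 4 mm thick, rim 14 mm above the bench. Fixed to the bench. Origin at the centre of its underside; x and y along its sides.
- long_tray: Oblong white plastic tray, the bend support's place: outside 126 mm (its x) by 86 mm (its y), inside 116 x 76 mm, floor 4 mm thick, rim 14 mm above the bench. Fixed to the bench. Origin at the centre of its underside; x is its long side.
- mat: Flat square of black rubber, 110 x 110 mm and 4 mm thick, empty at the start: the parking place. Fixed to the bench. Origin at the centre of its underside; x and y along its sides.
- pot: Bystander: a small round white jar with a black cap, 52 mm across and 62 mm high, loose. Its origin is the centre of its underside, z up. Like the other loose bystanders it stands among the trays; nothing on the bench where the trays, mat and bystanders stand is taller than 70 mm, while the equipment round the edges reaches 210 mm.
- weight: Bystander: a brass knobbed weight, 38 mm across and 50 mm high, loose. Its origin is the centre of its underside, z up.
- gauge_box: Bystander: a small closed wooden box, 48 x 34 mm and 22 mm high, loose. Its origin is the centre of its underside, z up.

How it is judged:
By the outcome, as a careful person would: the job done as asked, in the order asked, and still so for the second after the job is handed in, with the robot touching nothing.
It also fails if it takes over 128 s, if anything falls off the work surface, if the arm or the gripper's body presses on something with over 40 N, if the wrist force passes 120 N, or if a joint passes its speed limit or range.

## Working session

There is one attempt and no reset: what is moved stays moved. The work goes in short steps, Python scripts to look and compute and a shell command to move; the robot and the scene stay as the last step left them, time stands still between calls to the robot, and variables do not carry over. Pictures are saved under pics/ and viewed, at most 14 in all, crops included, and the job is handed in when it is done.

```bash
mkdir -p pics; python3 - <<'E'
from cell import *
import cv2
s=get_state()
for k in s: print(k,s[k])
print(tip_reach)
for n in ("scene","top"):
    p,d=get_image(n); cv2.imwrite(f"pics/{n}0.png",p[:,:,::-1])
    c=calibration(n);print(n,c)
E
```

```text
time_s 0.0
joint_positions [ 1.24081149  0.52203804 -0.0363071   1.60000454  0.02121945  1.02110589
 -0.11279712]
qd [-0.00179666  0.00037603  0.00033221 -0.0004493  -0.00079995 -0.00042779
  0.00041448]
tau [-2.40041576e-03 -9.27094316e+01  1.97833791e+00 -3.69928086e+01
  1.78036827e-02  8.06509954e-03  6.22980383e-05]
eef_pos [ 0.16047499 -0.6039023   0.40411212]
eef_rot [-5.70539115e-04  9.91576609e-01  1.29520211e-01 -1.30277313e-04]
force [-0.37496347 -0.25549099  0.65133436]
wrist_torque [-0.00403058 -0.02947534 -0.03003567]
finger_force 0.0
width 0.997397008361066
0.1734
scene {'K': array([[473.97842996,   0.        , 256.93849486],
       [  0.        , 473.97842996, 193.32291963],
       [  0.        ,   0.        ,   1.        ]]), 'D': array([0.05127731, 0.        , 0.        , 0.        , 0.        ]), 'cam_to_world': array([[ 0.15807136,  0.56986361, -0.80639253,  1.34843523],
       [ 0.98741488, -0.08706488,  0.13202864, -0.12101352],
       [ 0.00502985, -0.81711393, -0.57645427,  0.61909699],
       [ 0.        ,  0.        ,  0.        ,  1.        ]])}
top {'K': array([[437.29214579,   0.        , 252.88975757],
       [  0.        , 437.29214579, 194.09461836],
       [  0.        ,   0.        ,   1.        ]]), 'D': array([-0.05833226,  0.        ,  0.        ,  0.        ,  0.        ]), 'cam_to_world': array([[-0.02058835, -0.99113281,  0.13127024,  0.41684654],
       [-0.99950317,  0.0235384 ,  0.02096104,  0.00579146],
       [-0.02386506, -0.13077347, -0.991125  ,  1.01168183],
       [ 0.        ,  0.        ,  0.        ,  1.        ]])}
```

View pics/top0.png

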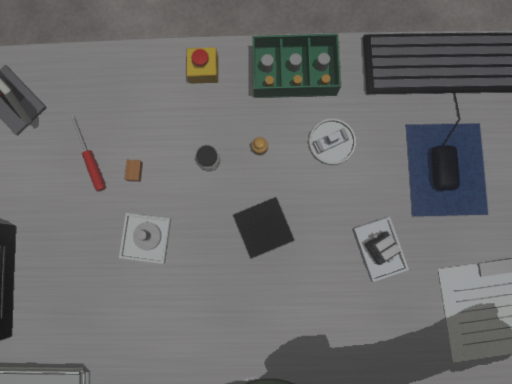

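View pics/scene0.png

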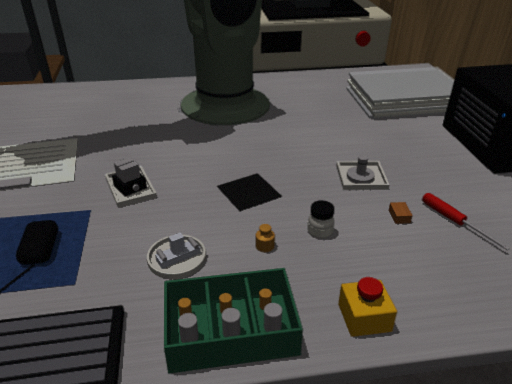

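```bash
cat > h.py <<'E'
from cell import *
import numpy as np, cv2
def cloud(n,d):
    c=calibration(n); h,w=d.shape
    u,v=np.meshgrid(np.arange(w),np.arange(h))
    q=cv2.undistortPoints(np.stack([u,v],-1).reshape(-1,1,2).astype(np.float32),c["K"],c["D"]).reshape(h,w,2)
    P=np.dstack([q[...,0]*d,q[...,1]*d,d]); T=c["cam_to_world"]
    W=P@T[:3,:3].T+T[:3,3]; W[d==0]=np.nan
    return W
def rect(xy):
    (c,s,a)=cv2.minAreaRect((xy*1000).astype(np.float32)); return np.round(c,1),np.round(s,1),round(a,1)
def find(n,names):
    p,d=get_image(n); W=cloud(n,d); out={}
    for t in names:
        R=regions_of(n,t)
        for r in R[:2]:
            m=r["region"]; X=W[m]; X=X[~np.isnan(X[:,0])]
            if len(X)<5: print(t,"few",round(r["score"],2)); continue
            zmax=np.percentile(X[:,2],98)
            print(n,t,round(r["score"],2),r["extent"],len(X),"med",np.round(np.median(X,0)*1000,1),"ztop",round(zmax*1000,1),"rect",*rect(X[:,:2]),
              "TOP",*rect(X[X[:,2]>zmax-.008][:,:2]))
            out.setdefault(t,X)
    return out,p,d,W
E
python3 - <<'E'
from h import *
N="platen vice bend round_tray square_tray long_tray mat pot weight gauge_box".split()
find("top",N); find("scene",N)
E
```

```text
top platen 0.89 [133.4, 220.2, 161.6, 251.1] 642 med [459.2 267.8  17.8] ztop 61.7 rect [460.4 272.8] [64.5 64.5] 12.7 TOP [459.4 272. ] [20.  19.8] 89.0
top vice 0.58 [364.3, 230.1, 398.1, 264.3] 748 med [ 419.6 -251.8   44.9] ztop 71.8 rect [ 419. -261.] [71.6 55.8] 30.9 TOP [ 420.3 -259.6] [39.3 38. ] 30.5
top bend 0.89 [313.6, 131.2, 347.8, 152.5] 425 med [ 665.9 -153.9   24.6] ztop 57.1 rect [ 670.8 -156.6] [31.5 80.5] 22.4 TOP [ 669.4 -157.6] [15.3 24.9] 20.8
top round_tray 0.85 [308.1, 117.2, 355.3, 164.2] 1427 med [ 666.7 -162.8    6.1] ztop 25.3 rect [ 669.3 -162.4] [108.9 115.6] 7.7 TOP [ 666.3 -161.9] [ 87.3 106.5] 45.4
top round_tray 0.54 [233.4, 196.7, 296.1, 256.5] 2164 med [471.7   6.2   4.9] ztop 8.8 rect [472.1   6.1] [109.1 108.3] 21.8 TOP [472.1   6.1] [109.1 108.3] 21.8
top square_tray 0.74 [122.0, 214.9, 172.8, 262.7] 1421 med [444.8 287.5   6.3] ztop 17.7 rect [453.5 280. ] [110.8 103.1] 82.6 TOP [453.3 278.7] [107.2 102.4] 82.1
top long_tray 0.81 [354.4, 215.5, 407.1, 282.3] 1481 med [ 404.2 -256.7    6.2] ztop 22.5 rect [ 417.4 -263.4] [130.3  93.3] 16.4 TOP [
[... 2190 characters left out ...]
t [636.2 126. ] [50.1 48.8] 50.4 TOP [633.3 126.3] [46.1 47.2] 2.8
scene pot 0.64 [215.0, 173.7, 280.7, 208.9] 1407 med [477.3   1.    3.1] ztop 5.5 rect [468.7   3.4] [120.4 116.9] 20.8 TOP [469.7   3.3] [118.7 116. ] 20.8
scene weight 0.83 [255.7, 223.8, 274.9, 255.0] 460 med [671.    4.2  28.9] ztop 49.4 rect [644.8   9.6] [38.5 72.8] 79.2 TOP [661.9   6.4] [21.  23.2] 80.8
scene gauge_box 0.83 [389.1, 202.2, 413.7, 226.1] 409 med [621.6 299.3  19.5] ztop 22.9 rect [601.1 304.1] [34.5 71.5] 85.9 TOP [611.6 303.7] [33.5 50.3] 82.6
scene gauge_box 0.7 [338.1, 163.8, 385.6, 195.3] 888 med [465.3 274.1   5.5] ztop 14.5 rect [448.6 281.4] [112.7 122.6] 81.8 TOP [452.1 277. ] [104.3 111.8] 81.4
```

Both pictures show the same layout. In the top view:

| Thing | Pixel position |
|---|---|
| Platen, in the square tray | (147,236) |
| Vice, in the oblong tray | (381,248) |
| Bend support, in the round tray | (331,141) |
| Empty mat | (264,228) |
| Jar | (207,158) |
| Weight | (260,145) |
| Box | (133,170) |

The networks' boxes agree with these, apart from low-score extras. I'll park the vice first.

```bash
cat > g.py <<'E'
import sys, numpy as np
from scipy.spatial.transform import Rotation as R
from cell import get_state
# usage: g.py X Y Z(grasp, mm) YAW(deg of tool x, mod 180); prints the correction in tool axes, first turn, then shift
x,y,z,yaw=map(float,sys.argv[1:5]); s=get_state()
w,a,b,c=s["eef_rot"]; r=R.from_quat([a,b,c,w]); M=r.as_matrix()
psi=np.degrees(np.arctan2(M[1,0],M[0,0]))
d=(yaw-psi+90)%180-90; t=psi+d
G=R.from_matrix(np.array([[np.cos(np.radians(t)),np.sin(np.radians(t)),0],[np.sin(np.radians(t)),-np.cos(np.radians(t)),0],[0,0,-1]]).T.T)
p=s["eef_pos"]*1000
D=np.array([x,y,z+155])-p
print("t",round(s["time_s"],2),"tcp",np.round(p,1),"psi",round(psi,2),"q1,q7",np.round(s["joint_positions"][[0,6]],2),"w",round(s["width"]*85.4,1),"F",np.round(s["force"],1),"ff",round(float(np.max(s["finger_force"])),1))
print("turn",np.round((r.inv()*G).as_rotvec(),4),"then shift mm",np.round(G.inv().apply(D),1),"| shift without turning",np.round(r.inv().apply(D),1))
E
python3 g.py 420.8 -261 180 30.7
```

```text
t 1.2 tcp [ 160.5 -604.   404.7] psi 14.88 q1,q7 [ 1.24 -0.11] w 85.2 F [-0.5  0.6 -0.2] ff 0.0
turn [-1.000e-04  0.000e+00 -2.761e-01] then shift mm [ 398.9 -162.1   69.7] | shift without turning [ 339.6 -264.6   69.7]
```

```bash
python3 -m crank '[{"rz":-0.092},{"rz":-0.092},{"rz":-0.092},{"x":0.03,"y":-0.012,"z":0.004},{"x":0.03,"y":-0.012,"z":0.004},{"x":0.03,"y":-0.012,"z":0.004},{"x":0.03,"y":-0.012,"z":0.004},{"x":0.03,"y":-0.012,"z":0.004},{"x":0.03,"y":-0.012,"z":0.004},{"x":0.03,"y":-0.012,"z":0.004}]' 0.07; python3 g.py 420.8 -261 180 30.7
```

```text
t 1.2 tcp [ 160.5 -604.   404.7] psi 14.88 q1,q7 [ 1.24 -0.11] w 85.2 F [-0.5  0.6 -0.2] ff 0.0
turn [-1.000e-04  0.000e+00 -2.761e-01] then shift mm [ 398.9 -162.1   69.7] | shift without turning [ 339.6 -264.6   69.7]invalid input at $[0]: expected keys x, y, z, rx, ry, rz
```

```bash
python3 -m crank '[{"x":0.03,"y":-0.012,"z":0.004},{"x":0.03,"y":-0.012,"z":0.004},{"x":0.03,"y":-0.012,"z":0.004},{"x":0.03,"y":-0.012,"z":0.004},{"x":0.03,"y":-0.012,"z":0.004},{"x":0.03,"y":-0.012,"z":0.004},{}]'; python3 g.py 420.8 -261 58 30.7
```

```text
t 1.2 tcp [ 160.5 -604.   404.7] psi 14.88 q1,q7 [ 1.24 -0.11] w 85.2 F [-0.5  0.6 -0.2] ff 0.0
turn [-1.000e-04  0.000e+00 -2.761e-01] then shift mm [ 398.9 -162.1  191.7] | shift without turning [ 339.6 -264.6  191.7]invalid input at $[0]: expected keys x, y, z, rx, ry, rz
```

```bash
python3 -m crank '[{"x":0,"y":0,"z":0,"rx":0,"ry":0,"rz":-0.092},{"x":0,"y":0,"z":0,"rx":0,"ry":0,"rz":-0.092},{"x":0,"y":0,"z":0,"rx":0,"ry":0,"rz":-0.092},{"x":0.035,"y":-0.014,"z":0.005,"rx":0,"ry":0,"rz":0},{"x":0.035,"y":-0.014,"z":0.005,"rx":0,"ry":0,"rz":0},{"x":0.035,"y":-0.014,"z":0.005,"rx":0,"ry":0,"rz":0},{"x":0.035,"y":-0.014,"z":0.005,"rx":0,"ry":0,"rz":0},{"x":0.035,"y":-0.014,"z":0.005,"rx":0,"ry":0,"rz":0},{"x":0.035,"y":-0.014,"z":0.005,"rx":0,"ry":0,"rz":0},{"x":0.035,"y":-0.014,"z":0.005,"rx":0,"ry":0,"rz":0}]' 0.07; python3 g.py 420.8 -261 180 30.7
```

```text
time_s: 2.2
eef_pos: [0.3219, -0.3934, 0.3697]
eef_rot: [0.0, 0.964, 0.265, 0.0]
force: [0.8, -0.0, -0.2]
width: 0.82
finger_force: 0.0
t 2.2 tcp [ 321.9 -393.4  369.7] psi 30.69 q1,q7 [ 0.9  -0.35] w 70.0 F [ 0.8 -0.  -0.2] ff 0.0
turn [ 0.0004 -0.0001 -0.0002] then shift mm [152.7 -63.4  34.7] | shift without turning [152.7 -63.4  34.7]
```

```bash
python3 -m crank '[{"x":0.038,"y":-0.016,"z":0.01,"rx":0,"ry":0,"rz":0},{"x":0.038,"y":-0.016,"z":0.01,"rx":0,"ry":0,"rz":0},{"x":0.038,"y":-0.016,"z":0.01,"rx":0,"ry":0,"rz":0},{"x":0.038,"y":-0.016,"z":0.005,"rx":0,"ry":0,"rz":0},{"x":0,"y":0,"z":0.03,"rx":0,"ry":0,"rz":0},{"x":0,"y":0,"z":0.03,"rx":0,"ry":0,"rz":0},{"x":0,"y":0,"z":0.03,"rx":0,"ry":0,"rz":0},{"x":0,"y":0,"z":0.015,"rx":0,"ry":0,"rz":0},{"x":0,"y":0,"z":0.01,"rx":0,"ry":0,"rz":0},{"x":0,"y":0,"z":0,"rx":0,"ry":0,"rz":0}]' 0.07; python3 g.py 420.8 -261 57 30.7; python3 - <<'E'
from h import *
p,d=get_image("scene"); cv2.imwrite("pics/s1.png",cv2.resize(p[120:240,60:220,::-1],None,fx=4,fy=4))
E
```

```text
time_s: 3.2
eef_pos: [0.4191, -0.2619, 0.2189]
eef_rot: [-0.001, 0.964, 0.265, -0.001]
force: [0.3, -0.9, 0.8]
width: 0.818
finger_force: 0.0
t 3.2 tcp [ 419.1 -261.9  218.9] psi 30.71 q1,q7 [ 0.55 -0.78] w 69.9 F [ 0.3 -0.9  0.8] ff 0.0
turn [-0.0012  0.0007  0.0001] then shift mm [1.9 0.1 6.9] | shift without turning [1.9 0.1 6.9]
```

View pics/s1.png

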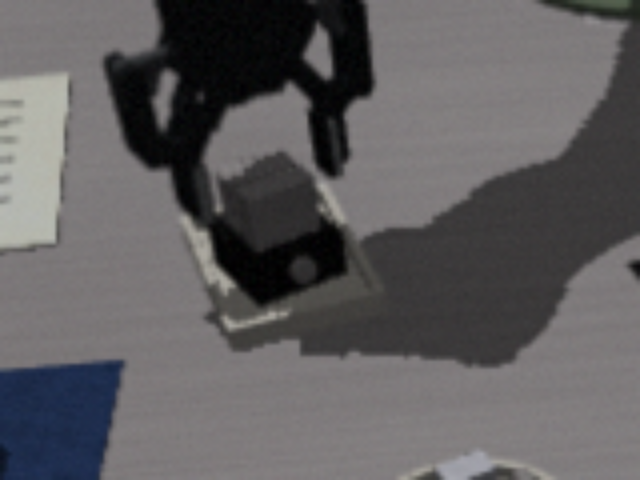

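The jaws at crop pixel (270,195) stand between the open fingers, at (190,195) and (330,150). I'll lower a little more and close.

```bash
python3 -m crank '[{"x":0.002,"y":0,"z":0.007,"rx":0,"ry":0,"rz":0},{"x":0,"y":0,"z":0,"rx":0,"ry":0,"rz":0}]' && python3 -m crank '[{"x":0,"y":0,"z":0,"rx":0,"ry":0,"rz":0},{"x":0,"y":0,"z":0,"rx":0,"ry":0,"rz":0},{"x":0,"y":0,"z":0,"rx":0,"ry":0,"rz":0},{"x":0,"y":0,"z":0,"rx":0,"ry":0,"rz":0},{"x":0,"y":0,"z":0,"rx":0,"ry":0,"rz":0},{"x":0,"y":0,"z":0,"rx":0,"ry":0,"rz":0},{"x":0,"y":0,"z":0,"rx":0,"ry":0,"rz":0},{"x":0,"y":0,"z":0,"rx":0,"ry":0,"rz":0}]' 0.02; python3 g.py 420.8 -261 57 30.7
```

```text
time_s: 3.45
eef_pos: [0.4212, -0.261, 0.2127]
eef_rot: [0.0, 0.964, 0.265, 0.0]
force: [0.5, 0.5, 0.3]
width: 0.819
finger_force: 0.0
time_s: 4.25
eef_pos: [0.421, -0.2611, 0.2133]
eef_rot: [0.0, 0.964, 0.265, 0.0]
force: [-1.2, 0.1, 7.7]
width: 0.456
finger_force: 60.5
t 4.25 tcp [ 421.  -261.1  213.3] psi 30.69 q1,q7 [ 0.55 -0.79] w 38.9 F [-1.2  0.1  7.7] ff 60.5
turn [ 0.0006 -0.0003 -0.0002] then shift mm [-0.1 -0.2  1.3] | shift without turning [-0.1 -0.2  1.3]
```

```bash
python3 -m crank '[{"x":0,"y":0,"z":-0.01,"rx":0,"ry":0,"rz":0},{"x":0,"y":0,"z":-0.02,"rx":0,"ry":0,"rz":0},{"x":0,"y":0,"z":-0.03,"rx":0,"ry":0,"rz":0},{"x":0,"y":0,"z":-0.03,"rx":0,"ry":0,"rz":0},{"x":0,"y":0,"z":0,"rx":0,"ry":0,"rz":0.085},{"x":0,"y":0,"z":0,"rx":0,"ry":0,"rz":0.085},{"x":0,"y":0,"z":0,"rx":0,"ry":0,"rz":0}]'; python3 g.py 471.5 4.6 147 21.2
```

```text
time_s: 4.95
eef_pos: [0.4207, -0.2609, 0.3033]
eef_rot: [0.0, 0.983, 0.181, 0.0]
force: [0.3, -0.1, -6.3]
width: 0.455
finger_force: 62.4
t 4.95 tcp [ 420.7 -260.9  303.3] psi 20.86 q1,q7 [ 0.55 -0.88] w 38.8 F [ 0.3 -0.1 -6.3] ff 62.4
turn [ 0.0002 -0.0001 -0.0059] then shift mm [ 143.4 -229.2    1.3] | shift without turning [ 142.  -230.1    1.3]
```

```bash
python3 -m crank '[{"x":0.01,"y":-0.015,"z":0,"rx":0,"ry":0,"rz":0},{"x":0.0164,"y":-0.027,"z":0,"rx":0,"ry":0,"rz":0},{"x":0.0164,"y":-0.027,"z":0,"rx":0,"ry":0,"rz":0},{"x":0.0164,"y":-0.027,"z":0,"rx":0,"ry":0,"rz":0},{"x":0.0164,"y":-0.027,"z":0,"rx":0,"ry":0,"rz":0},{"x":0.0164,"y":-0.027,"z":0,"rx":0,"ry":0,"rz":0},{"x":0.0164,"y":-0.027,"z":0,"rx":0,"ry":0,"rz":0},{"x":0.0164,"y":-0.027,"z":0,"rx":0,"ry":0,"rz":0},{"x":0.016,"y":-0.026,"z":0,"rx":0,"ry":0,"rz":0},{"x":0,"y":0,"z":0,"rx":0,"ry":0,"rz":0}]'; python3 g.py 471.5 4.6 60 21.2
```

```text
time_s: 5.95
eef_pos: [0.4706, 0.0079, 0.3029]
eef_rot: [-0.001, 0.983, 0.186, 0.0]
force: [0.2, -2.0, -6.3]
width: 0.457
finger_force: 62.6
t 5.95 tcp [470.6   7.9 302.9] psi 21.41 q1,q7 [-0.   -1.46] w 39.0 F [ 0.2 -2.  -6.3] ff 62.6
turn [-0.0014 -0.0011  0.0037] then shift mm [-0.3  3.5 87.9] | shift without turning [-0.5  3.6 87.9]
```

```bash
python3 -m crank '[{"x":0,"y":0,"z":0.02,"rx":0,"ry":0,"rz":0},{"x":0,"y":0,"z":0.03,"rx":0,"ry":0,"rz":0},{"x":0,"y":0,"z":0.02,"rx":0,"ry":0,"rz":0},{"x":0,"y":0,"z":0.01,"rx":0,"ry":0,"rz":0},{"x":0,"y":0,"z":0,"rx":0,"ry":0,"rz":0}]'; python3 g.py 471.5 4.6 58 21.2
```

```text
time_s: 6.45
eef_pos: [0.4699, 0.004, 0.222]
eef_rot: [-0.0, 0.983, 0.183, -0.001]
force: [0.4, 0.3, -5.0]
width: 0.457
finger_force: 62.4
t 6.45 tcp [469.9   4.  222. ] psi 21.04 q1,q7 [-0.03 -1.51] w 39.0 F [ 0.4  0.3 -5. ] ff 62.4
turn [-0.0006  0.0019 -0.0029] then shift mm [1.8 0.  9. ] | shift without turning [1.8 0.  9. ]
```

```bash
python3 -m crank '[{"x":0.0015,"y":0,"z":0.004,"rx":0,"ry":0,"rz":0},{"x":0,"y":0,"z":0.002,"rx":0,"ry":0,"rz":0},{"x":0,"y":0,"z":0.001,"rx":0,"ry":0,"rz":0},{"x":0,"y":0,"z":0.001,"rx":0,"ry":0,"rz":0},{"x":0,"y":0,"z":0.001,"rx":0,"ry":0,"rz":0},{"x":0,"y":0,"z":0,"rx":0,"ry":0,"rz":0}]'; python3 g.py 471.5 4.6 58 21.2
```

```text
time_s: 7.05
eef_pos: [0.4715, 0.0046, 0.2137]
eef_rot: [-0.0, 0.983, 0.182, 0.0]
force: [0.4, -0.5, -5.7]
width: 0.457
finger_force: 62.7
t 7.05 tcp [471.5   4.6 213.7] psi 20.96 q1,q7 [-0.04 -1.51] w 39.0 F [ 0.4 -0.5 -5.7] ff 62.7
turn [-0.     -0.     -0.0042] then shift mm [-0.1  0.   0.7] | shift without turning [-0.1  0.   0.7]
```

```bash
python3 -m crank '[{"x":0,"y":0,"z":0.0007,"rx":0,"ry":0,"rz":0},{"x":0,"y":0,"z":0.0005,"rx":0,"ry":0,"rz":0},{"x":0,"y":0,"z":0,"rx":0,"ry":0,"rz":0}]'; python3 g.py 471.5 4.6 58 21.2
```

```text
time_s: 7.35
eef_pos: [0.4716, 0.0047, 0.2132]
eef_rot: [0.0, 0.983, 0.182, 0.0]
force: [-5.8, 0.3, 17.6]
width: 0.457
finger_force: 65.5
t 7.35 tcp [471.6   4.7 213.2] psi 20.96 q1,q7 [-0.04 -1.51] w 39.1 F [-5.8  0.3 17.6] ff 65.5
turn [ 0.0003 -0.0004 -0.0042] then shift mm [-0.1  0.   0.2] | shift without turning [-0.1  0.   0.2]
```

Contact. I'll open (fingertips clear of the block), rise and head for the bend support.

```bash
python3 -m crank '[{"x":0,"y":0,"z":0,"rx":0,"ry":0,"rz":0},{"x":0,"y":0,"z":0,"rx":0,"ry":0,"rz":0},{"x":0,"y":0,"z":0,"rx":0,"ry":0,"rz":0},{"x":0,"y":0,"z":-0.02,"rx":0,"ry":0,"rz":0},{"x":0,"y":0,"z":-0.03,"rx":0,"ry":0,"rz":0},{"x":0,"y":0,"z":-0.03,"rx":0,"ry":0,"rz":0},{"x":0,"y":0,"z":0,"rx":0,"ry":0,"rz":0}]' 0.07; python3 g.py 670.3 -158.8 130 112.6; python3 - <<'E'
from h import *
find("scene",["vice","bend","round_tray","long_tray"])
E
```

```text
time_s: 8.05
eef_pos: [0.4724, 0.0046, 0.2956]
eef_rot: [0.0, 0.983, 0.182, 0.002]
force: [0.6, -0.5, -1.9]
width: 0.823
finger_force: 0.0
t 8.05 tcp [472.4   4.6 295.6] psi 20.94 q1,q7 [ 0.   -1.47] w 70.3 F [ 0.6 -0.5 -1.9] ff 0.0
turn [-0.0025 -0.0048  1.5418] then shift mm [ 227.  -119.9   10.6] | shift without turning [126.4 223.4  11.5]
scene vice 0.93 [231.3, 160.0, 265.9, 195.0] 974 med [486.3   0.8  34.5] ztop 68.4 rect [423.1  14. ] [ 75.6 177.4] 76.1 TOP [470.3   2.5] [43.4 41.8] 20.6
scene bend 0.76 [152.9, 231.6, 197.5, 268.0] 859 med [ 676.7 -160.8   20.5] ztop 53.8 rect [ 645.8 -171.6] [85.7 80.4] 25.4 TOP [ 669.6 -161.1] [19.6 23.1] 25.0
scene round_tray 0.78 [144.8, 237.5, 205.8, 281.8] 1306 med [ 689.4 -166.2    5. ] ztop 15.5 rect [ 686.7 -171.5] [110.4 173. ] 66.3 TOP [ 693. -173.] [107.8 160.4] 66.4
scene long_tray 0.94 [104.9, 167.8, 157.3, 207.3] 1423 med [ 417.4 -262.     4. ] ztop 14.6 rect [ 405.2 -263.4] [156.1  90.9] 16.8 TOP [ 417.5 -262.2] [132.   85.5] 16.9
scene long_tray 0.62 [389.4, 200.2, 414.3, 225.5] 398 med [621.9 300.1  19.9] ztop 23.0 rect [612.1 303.4] [35.4 51.6] 82.4 TOP [612.2 303.3] [35.  51.8] 81.5
```

```bash
python3 -m crank '[{"x":0,"y":0,"z":0,"rx":0,"ry":0,"rz":-0.145},{"x":0,"y":0,"z":0,"rx":0,"ry":0,"rz":-0.145},{"x":0,"y":0,"z":0,"rx":0,"ry":0,"rz":-0.145},{"x":0,"y":0,"z":0,"rx":0,"ry":0,"rz":-0.145},{"x":0,"y":0,"z":0,"rx":0,"ry":0,"rz":-0.145},{"x":0,"y":0,"z":0,"rx":0,"ry":0,"rz":-0.145},{"x":0,"y":0,"z":0,"rx":0,"ry":0,"rz":-0.145},{"x":0,"y":0,"z":0,"rx":0,"ry":0,"rz":-0.145},{"x":0,"y":0,"z":0,"rx":0,"ry":0,"rz":-0.145},{"x":0,"y":0,"z":0,"rx":0,"ry":0,"rz":-0.145}]' 0.06; python3 -m crank '[{"x":0,"y":0,"z":0,"rx":0,"ry":0,"rz":-0.145},{"x":0,"y":0,"z":0,"rx":0,"ry":0,"rz":0}]'; python3 g.py 670.6 -158.6 135 112.8
```

```text
time_s: 9.3
eef_pos: [0.4714, 0.0047, 0.2917]
eef_rot: [-0.001, 0.613, 0.79, -0.0]
force: [-0.1, -0.3, -0.3]
width: 0.705
finger_force: 0.0
time_s: 9.5
eef_pos: [0.4714, 0.0045, 0.2917]
eef_rot: [-0.001, 0.556, 0.831, -0.0]
force: [-0.4, -1.0, 0.2]
width: 0.705
finger_force: 0.0
t 9.5 tcp [471.4   4.5 291.7] psi 112.49 q1,q7 [ 0.32 -0.17] w 60.2 F [-0.4 -1.   0.2] ff 0.0
turn [-0.0012 -0.0013 -0.0054] then shift mm [-227.6  120.5    1.7] | shift without turning [-226.9  121.7    1.2]
```

```bash
python3 -m crank '[{"x":-0.02,"y":0.0105,"z":0,"rx":0,"ry":0,"rz":0},{"x":-0.03,"y":0.016,"z":0,"rx":0,"ry":0,"rz":0},{"x":-0.03,"y":0.016,"z":0,"rx":0,"ry":0,"rz":0},{"x":-0.03,"y":0.016,"z":0,"rx":0,"ry":0,"rz":0},{"x":-0.03,"y":0.016,"z":0,"rx":0,"ry":0,"rz":0},{"x":-0.03,"y":0.016,"z":0,"rx":0,"ry":0,"rz":0},{"x":-0.03,"y":0.016,"z":0,"rx":0,"ry":0,"rz":0},{"x":-0.027,"y":0.015,"z":0,"rx":0,"ry":0,"rz":0},{"x":0,"y":0,"z":0,"rx":0,"ry":0,"rz":0}]'; python3 -m crank '[{"x":0,"y":0,"z":0.03,"rx":0,"ry":0,"rz":0},{"x":0,"y":0,"z":0.025,"rx":0,"ry":0,"rz":0},{"x":0,"y":0,"z":0.01,"rx":0,"ry":0,"rz":0},{"x":0,"y":0,"z":0,"rx":0,"ry":0,"rz":0}]';python3 g.py 670.6 -158.6 44 112.8; python3 - <<'E'
from h import *
p,d=get_image("scene"); cv2.imwrite("pics/s2.png",cv2.resize(p[170:300,100:260,::-1],None,fx=4,fy=4))
E
```

```text
time_s: 10.4
eef_pos: [0.6718, -0.1617, 0.2909]
eef_rot: [-0.0, 0.56, 0.829, -0.0]
force: [-0.9, 1.0, 0.3]
width: 0.704
finger_force: 0.0
time_s: 10.8
eef_pos: [0.6697, -0.1586, 0.226]
eef_rot: [-0.001, 0.557, 0.83, -0.0]
force: [-0.9, -0.6, -0.0]
width: 0.702
finger_force: 0.0
t 10.8 tcp [ 669.7 -158.6  226. ] psi 112.26 q1,q7 [0.45 0.16] w 60.0 F [-0.9 -0.6 -0. ] ff 0.0
turn [-0.0022 -0.0016 -0.0095] then shift mm [-0.3  0.8 27. ] | shift without turning [-0.4  0.9 27. ]
```

View pics/s2.png

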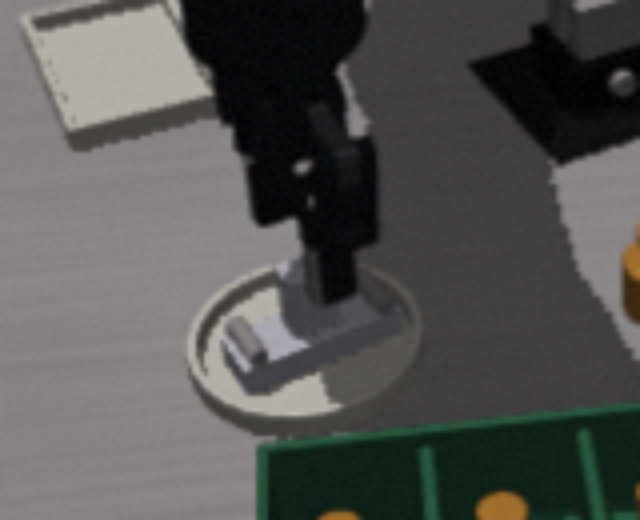

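The front finger at crop pixel (330,270) stands ahead of the middle block, and the other finger is behind it. I'll lower and close.

```bash
python3 -m crank '[{"x":0,"y":0.001,"z":0.012,"rx":0,"ry":0,"rz":-0.009},{"x":0,"y":0,"z":0.01,"rx":0,"ry":0,"rz":0},{"x":0,"y":0,"z":0.005,"rx":0,"ry":0,"rz":0},{"x":0,"y":0,"z":0,"rx":0,"ry":0,"rz":0}]';  python3 g.py 670.6 -158.6 44 112.8; python3 -m crank '[{"x":0,"y":0,"z":0,"rx":0,"ry":0,"rz":0},{"x":0,"y":0,"z":0,"rx":0,"ry":0,"rz":0},{"x":0,"y":0,"z":0,"rx":0,"ry":0,"rz":0},{"x":0,"y":0,"z":0,"rx":0,"ry":0,"rz":0},{"x":0,"y":0,"z":0,"rx":0,"ry":0,"rz":0},{"x":0,"y":0,"z":0,"rx":0,"ry":0,"rz":0},{"x":0,"y":0,"z":0,"rx":0,"ry":0,"rz":0},{"x":0,"y":0,"z":0,"rx":0,"ry":0,"rz":0}]' 0.005; python3 g.py 670.6 -158.6 44 112.8
```

```text
time_s: 11.25
eef_pos: [0.6709, -0.1587, 0.1996]
eef_rot: [-0.001, 0.553, 0.833, -0.0]
force: [0.4, -0.1, 0.7]
width: 0.706
finger_force: 0.0
t 11.25 tcp [ 670.9 -158.7  199.6] psi 112.85 q1,q7 [0.45 0.16] w 60.3 F [ 0.4 -0.1  0.7] ff 0.0
turn [-0.001  -0.0007  0.0009] then shift mm [ 0.2 -0.2  0.6] | shift without turning [ 0.2 -0.2  0.6]
time_s: 12.05
eef_pos: [0.6713, -0.1588, 0.2009]
eef_rot: [0.0, 0.553, 0.833, 0.0]
force: [-1.8, -0.9, 6.0]
width: 0.175
finger_force: 59.5
t 12.05 tcp [ 671.3 -158.8  200.9] psi 112.85 q1,q7 [0.45 0.16] w 14.9 F [-1.8 -0.9  6. ] ff 59.5
turn [0.0005 0.0003 0.0009] then shift mm [ 0.4 -0.6  1.9] | shift without turning [ 0.4 -0.6  1.9]
```

```bash
python3 -m crank '[{"x":0,"y":0,"z":-0.01,"rx":0,"ry":0,"rz":0},{"x":0,"y":0,"z":-0.025,"rx":0,"ry":0,"rz":0},{"x":0,"y":0,"z":-0.03,"rx":0,"ry":0,"rz":0},{"x":0,"y":0,"z":-0.03,"rx":0,"ry":0,"rz":0},{"x":0,"y":0,"z":0,"rx":0,"ry":0,"rz":0.139},{"x":0,"y":0,"z":0,"rx":0,"ry":0,"rz":0.139},{"x":0,"y":0,"z":0,"rx":0,"ry":0,"rz":0.139},{"x":0,"y":0,"z":0,"rx":0,"ry":0,"rz":0.139},{"x":0,"y":0,"z":0,"rx":0,"ry":0,"rz":0.139},{"x":0,"y":0,"z":0,"rx":0,"ry":0,"rz":0.139}]'; python3 -m crank '[{"x":0,"y":0,"z":0,"rx":0,"ry":0,"rz":0.139},{"x":0,"y":0,"z":0,"rx":0,"ry":0,"rz":0.139},{"x":0,"y":0,"z":0,"rx":0,"ry":0,"rz":0.139},{"x":0,"y":0,"z":0,"rx":0,"ry":0,"rz":0.139},{"x":0,"y":0,"z":0,"rx":0,"ry":0,"rz":0.139},{"x":0,"y":0,"z":0,"rx":0,"ry":0,"rz":0.139},{"x":0,"y":0,"z":0,"rx":0,"ry":0,"rz":0}]';  python3 g.py 419 -261 135 16.8
```

```text
time_s: 13.05
eef_pos: [0.671, -0.1586, 0.2959]
eef_rot: [-0.0, 0.845, 0.535, 0.0]
force: [0.8, -0.7, -2.1]
width: 0.171
finger_force: 58.8
time_s: 13.75
eef_pos: [0.6711, -0.1583, 0.2959]
eef_rot: [-0.0, 0.989, 0.149, -0.0]
force: [0.6, 0.5, -2.3]
width: 0.176
finger_force: 58.8
t 13.75 tcp [ 671.1 -158.3  295.9] psi 17.17 q1,q7 [ 0.23 -1.22] w 15.0 F [ 0.6  0.5 -2.3] ff 58.8
turn [-0.0001  0.      0.0064] then shift mm [-271.    25.4    5.9] | shift without turning [-271.2   23.7    5.9]
```

```bash
python3 -m crank '[{"x":-0.02,"y":0.0015,"z":0,"rx":0,"ry":0,"rz":0.006},{"x":-0.031,"y":0.003,"z":0,"rx":0,"ry":0,"rz":0},{"x":-0.032,"y":0.003,"z":0,"rx":0,"ry":0,"rz":0},{"x":-0.032,"y":0.003,"z":0,"rx":0,"ry":0,"rz":0},{"x":-0.032,"y":0.003,"z":0,"rx":0,"ry":0,"rz":0},{"x":-0.032,"y":0.003,"z":0,"rx":0,"ry":0,"rz":0},{"x":-0.032,"y":0.003,"z":0,"rx":0,"ry":0,"rz":0},{"x":-0.032,"y":0.003,"z":0,"rx":0,"ry":0,"rz":0},{"x":-0.028,"y":0.002,"z":0,"rx":0,"ry":0,"rz":0},{"x":0,"y":0,"z":0,"rx":0,"ry":0,"rz":0}]'; python3 -m crank '[{"x":0,"y":0,"z":0,"rx":0,"ry":0,"rz":0}]'; python3 g.py 419 -261 135 16.8; python3 - <<'E'
from h import *
find("scene",["bend","long_tray","round_tray","vice"]); o,p,d,W=find("top",["round_tray","vice","mat","bend","long_tray"])
cv2.imwrite("pics/t3.png",p[:,:,::-1])
E
```

```text
time_s: 14.75
eef_pos: [0.4161, -0.2627, 0.2958]
eef_rot: [0.0, 0.989, 0.148, -0.001]
force: [0.7, 1.3, -2.4]
width: 0.178
finger_force: 58.8
time_s: 14.85
eef_pos: [0.4191, -0.2615, 0.296]
eef_rot: [0.0, 0.989, 0.149, 0.0]
force: [0.5, 0.4, -2.5]
width: 0.176
finger_force: 58.8
t 14.85 tcp [ 419.1 -261.5  296. ] psi 17.11 q1,q7 [ 0.56 -0.95] w 15.0 F [ 0.5  0.4 -2.5] ff 58.8
turn [ 0.0004 -0.0006  0.0054] then shift mm [ 0.1 -0.5  6. ] | shift without turning [ 0.1 -0.5  6. ]
scene bend 0.67 [109.8, 124.4, 132.0, 159.7] 344 med [ 434.5 -257.1  118.2] ztop 149.8 rect [ 432.4 -258.3] [60.4 27.1] 17.8 TOP [ 422.4 -260.7] [24.6 14.1] 14.3
scene long_tray 0.79 [105.3, 169.1, 152.5, 206.8] 1397 med [ 419.5 -262.3    4.1] ztop 14.7 rect [ 404.2 -264.7] [158.8  92.9] 17.2 TOP [ 418.  -261.9] [131.   85.8] 17.0
scene round_tray 0.8 [145.6, 239.9, 209.3, 280.6] 2082 med [ 670.5 -164.4    4.2] ztop 14.7 rect [ 696.9 -170.8] [107.4 162.5] 73.9 TOP [ 692.9 -172.9] [107.2 155.2] 65.6
scene vice 0.83 [232.4, 161.8, 264.9, 196.5] 918 med [ 4.866e+02 -4.000e-01  3.610e+01] ztop 68.3 rect [474.4   3.
[... 476 characters left out ...]
4] [65.3 56.3] 22.9 TOP [469.8   6.1] [39.9 40.2] 20.1
top vice 0.46 [307.1, 115.5, 354.2, 162.7] 1746 med [ 670.6 -160.8    5.5] ztop 17.0 rect [ 669.1 -160.1] [109.6 109.5] 83.0 TOP [ 669.2 -160.4] [108.2 109. ] 88.8
top mat 0.61 [232.3, 198.0, 292.7, 259.7] 1693 med [472.1   6.5   4.8] ztop 9.8 rect [472.1   6.7] [112.2 114.9] 21.0 TOP [472.1   6. ] [111.7 113.4] 21.0
top bend 0.86 [381.2, 229.6, 403.6, 269.1] 317 med [ 438.7 -253.6  116.4] ztop 125.5 rect [ 416.1 -257.6] [92.4 67.5] 8.2 TOP [ 418.  -245.4] [76.  44.3] 9.0
top long_tray 0.73 [353.3, 217.1, 408.2, 279.3] 1304 med [ 422.1 -246.5    5.5] ztop 17.7 rect [ 414.5 -249.4] [125.  102.4] 16.4 TOP [ 414.5 -249.4] [125.  102.4] 16.4
```

View pics/t3.png

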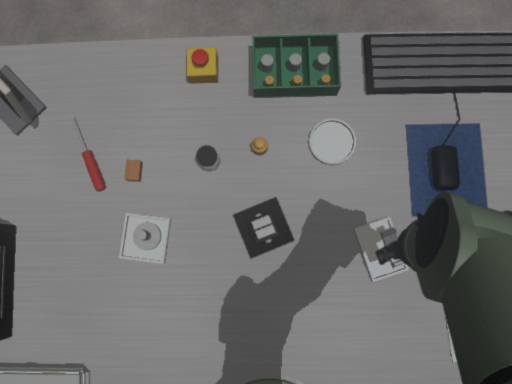

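The round tray at (332,141) is empty and the vice stands upright on the mat at (263,227). The bend support is held over the oblong tray at (381,248). I'll lower it.

```bash
python3 -m crank '[{"x":0.0007,"y":-0.0005,"z":0.02,"rx":0,"ry":0,"rz":0},{"x":0,"y":0,"z":0.03,"rx":0,"ry":0,"rz":0},{"x":0,"y":0,"z":0.025,"rx":0,"ry":0,"rz":0},{"x":0,"y":0,"z":0.01,"rx":0,"ry":0,"rz":0},{"x":0,"y":0,"z":0.005,"rx":0,"ry":0,"rz":0},{"x":0,"y":0,"z":0,"rx":0,"ry":0,"rz":0},{"x":0,"y":0,"z":0,"rx":0,"ry":0,"rz":0}]'; python3 g.py 419.6 -260.9 45.5 16.9; python3 - <<'E'
from h import *
o,p,d,W=find("scene",["bend"])
cv2.imwrite("pics/s4.png",cv2.resize(p[120:230,70:200,::-1],None,fx=5,fy=5))
# bar top plane points along tray axis
c=np.array([419.6,-260.9]);a=np.radians(16.9);X=o["bend"]*1000
u=(X[:,:2]-c)@[np.cos(a),np.sin(a)]; v=(X[:,:2]-c)@[-np.sin(a),np.cos(a)]
for lo,hi in((5,14),(14,20),(20,30),(30,60)):
    m=(X[:,2]>lo)&(X[:,2]<hi); print(lo,m.sum(),np.round(np.percentile(u[m],[1,50,99]),1),np.round(np.percentile(v[m],[1,50,99]),1))
E
```

```text
time_s: 16.1
eef_pos: [0.4199, -0.2608, 0.2064]
eef_rot: [0.0, 0.989, 0.147, 0.0]
force: [0.5, 0.9, -2.2]
width: 0.173
finger_force: 58.7
t 16.1 tcp [ 419.9 -260.8  206.4] psi 16.95 q1,q7 [ 0.53 -1.  ] w 14.8 F [ 0.5  0.9 -2.2] ff 58.7
turn [ 0.0008 -0.0008  0.0008] then shift mm [-0.4  0.   5.9] | shift without turning [-0.4  0.   5.9]
scene bend 0.68 [116.5, 163.3, 139.9, 193.9] 316 med [ 435.1 -256.5   29.2] ztop 59.7 rect [ 433.7 -257.4] [59.6 28.2] 17.8 TOP [ 421.8 -259.8] [25.6 14.4] 6.3
5 17 [36.4 39.7 42. ] [-12.2   1.6  12.1]
14 33 [-14.5  39.6  43.4] [-14.4  -2.9  13.2]
20 114 [-3.3 34.6 43. ] [-14.7  -2.1  12.4]
30 148 [-8.1 12.  38.7] [-13.1  -0.9  10.5]
```

View pics/s4.png

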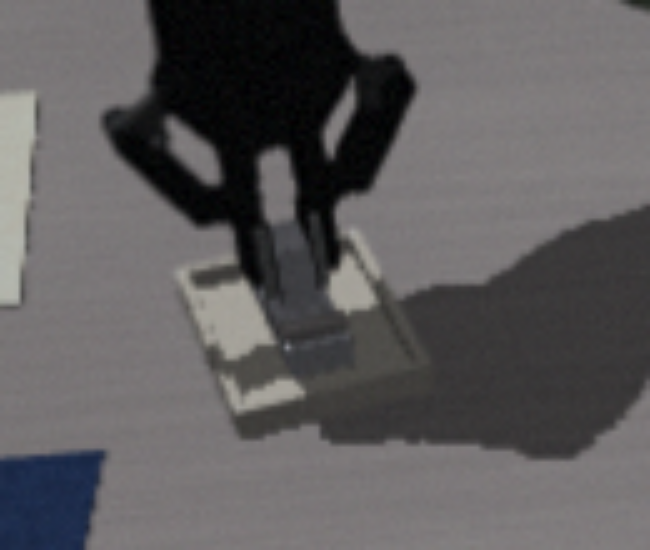

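The bar at crop pixel (300,320) is lined up inside the oblong tray, and about 1.5 mm far along +x. I'll correct that and set it down.

```bash
python3 -m crank '[{"x":-0.001,"y":0,"z":0.002,"rx":0,"ry":0,"rz":0},{"x":-0.0005,"y":0,"z":0.002,"rx":0,"ry":0,"rz":0},{"x":0,"y":0,"z":0.0007,"rx":0,"ry":0,"rz":0},{"x":0,"y":0,"z":0.0006,"rx":0,"ry":0,"rz":0},{"x":0,"y":0,"z":0,"rx":0,"ry":0,"rz":0}]'; python3 g.py 419.6 -260.9 45.5 16.9
```

```text
time_s: 16.7
eef_pos: [0.418, -0.2611, 0.2009]
eef_rot: [0.0, 0.989, 0.147, -0.0]
force: [-5.7, 3.1, 20.0]
width: 0.179
finger_force: 62.1
t 16.7 tcp [ 418.  -261.1  200.9] psi 16.94 q1,q7 [ 0.53 -1.  ] w 15.3 F [-5.7  3.1 20. ] ff 62.1
turn [0.0002 0.0003 0.0006] then shift mm [1.6 0.3 0.4] | shift without turning [1.6 0.3 0.4]
```

```bash
python3 -m crank '[{"x":0,"y":0,"z":0,"rx":0,"ry":0,"rz":0},{"x":0,"y":0,"z":0,"rx":0,"ry":0,"rz":0},{"x":0,"y":0,"z":0,"rx":0,"ry":0,"rz":0},{"x":0,"y":0,"z":-0.02,"rx":0,"ry":0,"rz":0},{"x":0,"y":0,"z":-0.03,"rx":0,"ry":0,"rz":0},{"x":0,"y":0,"z":-0.03,"rx":0,"ry":0,"rz":0},{"x":0,"y":0,"z":-0.02,"rx":0,"ry":0,"rz":0},{"x":0,"y":0,"z":0,"rx":0,"ry":0,"rz":0}]' 0.05; python3 g.py 461 272 145 17; python3 - <<'E'
from h import *
o,p,d,W=find("scene",["bend","long_tray"])
def uv(X,zlo,zhi,n):
    X=X*1000;c=np.array([419.6,-260.9]);a=np.radians(16.9)
    u=(X[:,:2]-c)@[np.cos(a),np.sin(a)]; v=(X[:,:2]-c)@[-np.sin(a),np.cos(a)]
    m=(X[:,2]>zlo)&(X[:,2]<zhi)&(abs(u)<75)&(abs(v)<55); print(n,zlo,m.sum(),np.round(np.percentile(u[m],[1,50,99]),1),np.round(np.percentile(v[m],[1,50,99]),1))
for z in ((15,24),(24,32),(45,60)): uv(o["bend"],*z,"bend")
uv(o["long_tray"],11,17,"tray")
E
```

```text
time_s: 17.5
eef_pos: [0.4187, -0.2614, 0.3025]
eef_rot: [0.001, 0.989, 0.147, 0.002]
force: [0.7, -0.4, -1.1]
width: 0.584
finger_force: 0.0
t 17.5 tcp [ 418.7 -261.4  302.5] psi 16.93 q1,q7 [ 0.57 -0.96] w 49.9 F [ 0.7 -0.4 -1.1] ff 0.0
turn [ 0.0028 -0.0028 -0.0013] then shift mm [ 196.4 -497.7    2.5] | shift without turning [ 195.8 -498.     1.7]
scene bend 0.67 [120.1, 163.3, 138.9, 195.7] 409 med [ 429.6 -259.3   22.2] ztop 53.8 rect [ 388.8 -272.5] [149.2  29.2] 19.1 TOP [ 418.7 -261.7] [29.7 15. ] 17.4
scene long_tray 0.69 [102.9, 165.2, 154.7, 209.0] 989 med [ 425.8 -258.7    4.6] ztop 14.9 rect [ 417.  -262.4] [135.2  85.2] 16.9 TOP [ 417.  -262.4] [135.2  85.2] 16.9
scene long_tray 0.19 [306.4, 201.6, 336.9, 240.1] 851 med [649.3 121.   40. ] ztop 62.6 rect [631.7 119.6] [65.1 49.5] 51.0 TOP [634.3 125.2] [44.7 45.6] 88.9
bend 15 135 [-32.5  11.1  41. ] [-14.2  -5.4  13.4]
bend 24 78 [-34.2  28.2  36.9] [-13.9  -2.6  13.1]
bend 45 67 [-14.6   5.1  12.7] [-8.  -1.1  7. ]
tray 11 258 [-65.8  18.1  62.4] [-43.1  -9.3  41.6]
```

```bash
python3 -m crank '[{"x":0.01,"y":-0.024,"z":0,"rx":0,"ry":0,"rz":0},{"x":0.0137,"y":-0.035,"z":0,"rx":0,"ry":0,"rz":0},{"x":0.0137,"y":-0.035,"z":0,"rx":0,"ry":0,"rz":0},{"x":0.0137,"y":-0.035,"z":0,"rx":0,"ry":0,"rz":0},{"x":0.0137,"y":-0.035,"z":0,"rx":0,"ry":0,"rz":0},{"x":0.0137,"y":-0.035,"z":0,"rx":0,"ry":0,"rz":0},{"x":0.0137,"y":-0.035,"z":0,"rx":0,"ry":0,"rz":0},{"x":0.0137,"y":-0.035,"z":0,"rx":0,"ry":0,"rz":0},{"x":0.0137,"y":-0.035,"z":0,"rx":0,"ry":0,"rz":0},{"x":0.0137,"y":-0.035,"z":0,"rx":0,"ry":0,"rz":0}]' 0.06; python3 g.py 461 272 145 17;python3 - <<'E'
from h import *
o,p,d,W=find("top",["bend","long_tray"])
cv2.imwrite("pics/t5.png",cv2.resize(p[200:300,330:430,::-1],None,fx=5,fy=5,interpolation=cv2.INTER_CUBIC))
E
```

```text
time_s: 18.65
eef_pos: [0.4465, 0.1036, 0.2992]
eef_rot: [0.0, 0.989, 0.147, -0.001]
force: [1.4, -0.7, -1.1]
width: 0.7
finger_force: 0.0
t 18.65 tcp [446.5 103.6 299.2] psi 16.96 q1,q7 [-0.2  -1.77] w 59.8 F [ 1.4 -0.7 -1.1] ff 0.0
turn [-0.      0.0017 -0.0007] then shift mm [  63.  -156.8   -0.8] | shift without turning [  62.9 -156.8   -0.9]
top long_tray 0.8 [354.0, 218.1, 405.5, 281.0] 1613 med [ 413.8 -258.5    6. ] ztop 17.5 rect [ 416.7 -260.9] [128.6  87.9] 16.7 TOP [ 417.9 -260.6] [126.   87.9] 16.8
top long_tray 0.23 [250.7, 138.9, 268.3, 156.1] 259 med [655.3  10.2  33.1] ztop 52.1 rect [664.7  10.3] [37.9 45.5] 88.6 TOP [660.7  10. ] [22.6 22.5] 36.1
```

View pics/t5.png

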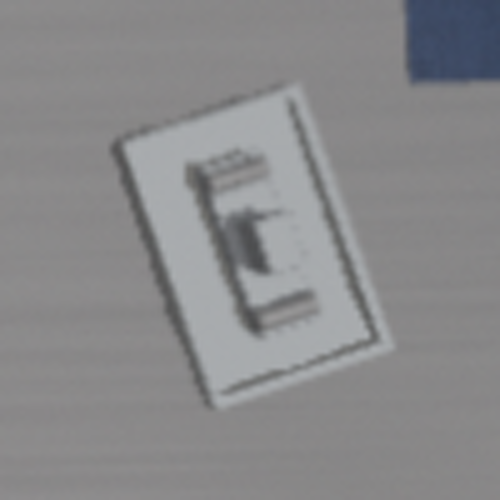

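The bend support lies lengthwise in the oblong tray at crop pixel (250,245), near the middle. I'll turn the wrist towards the middle of its range and measure the fit from depth.

```bash
python3 -m crank '[{"x":0,"y":0,"z":0,"rx":0,"ry":0,"rz":-0.142},{"x":0,"y":0,"z":0,"rx":0,"ry":0,"rz":-0.142},{"x":0,"y":0,"z":0,"rx":0,"ry":0,"rz":-0.142},{"x":0,"y":0,"z":0,"rx":0,"ry":0,"rz":-0.142},{"x":0,"y":0,"z":0,"rx":0,"ry":0,"rz":-0.142},{"x":0,"y":0,"z":0,"rx":0,"ry":0,"rz":-0.142},{"x":0,"y":0,"z":0,"rx":0,"ry":0,"rz":-0.142},{"x":0,"y":0,"z":0,"rx":0,"ry":0,"rz":-0.142},{"x":0,"y":0,"z":0,"rx":0,"ry":0,"rz":0}]'; python3 g.py 461 272 145 82;python3 - <<'E'
from h import *
D=[get_image("top") for _ in range(4)]; d=np.median([k[1] for k in D],0); W=cloud("top",d).reshape(-1,3)*1000
c=np.array([419.6,-260.9]);a=np.radians(16.8)
u=(W[:,:2]-c)@[np.cos(a),np.sin(a)]; v=(W[:,:2]-c)@[-np.sin(a),np.cos(a)]
for n,lo,hi in(("rim",13.5,20),("bar",21,26),("roll",26,34),("blk",50,62)):
    m=(W[:,2]>lo)&(W[:,2]<hi)&(abs(u)<70)&(abs(v)<50)
    if n=="rim": m&=(abs(u)>52)|(abs(v)>34)
    else: m&=(abs(u)<48)&(abs(v)<25)
    uu,vv=u[m],v[m]; print(n,m.sum(),np.round(np.percentile(uu,[1,50,99]),1),np.round(np.percentile(vv,[1,50,99]),1),rect(np.c_[uu,vv]/1000))
E
```

```text
time_s: 19.7
eef_pos: [0.4468, 0.1008, 0.2995]
eef_rot: [-0.0, 0.754, 0.657, -0.001]
force: [0.1, 0.2, -0.1]
width: 0.701
finger_force: 0.0
t 19.7 tcp [446.8 100.8 299.5] psi 82.1 q1,q7 [ 0.04 -0.83] w 59.8 F [ 0.1  0.2 -0.1] ff 0.0
turn [-0.0015  0.0004  0.0017] then shift mm [171.5  -9.7  -0.5] | shift without turning [171.5  -9.4  -0.6]
rim 400 [-64.2  -2.4  62.1] [-42.2   1.8  43.5] (array([-1.1,  0.2]), array([126.7,  87.5]), 0.2)
bar 108 [-38.7  -0.5  39.5] [-12.1   6.7  14.9] (array([0. , 1.3]), array([27.2, 79.2]), 89.9)
roll 115 [-36.    9.2  36.3] [-12.3   2.2  15. ] (array([0.3, 0.9]), array([73.2, 28.1]), 0.9)
blk 82 [-11.9   0.3  11.5] [-6.5  1.7  8.7] (array([-0.2,  0.4]), array([23.5, 16.4]), 0.9)
```

```bash
python3 -m crank '[{"x":0.02,"y":-0.0015,"z":0,"rx":0,"ry":0,"rz":0},{"x":0.034,"y":-0.002,"z":0,"rx":0,"ry":0,"rz":0},{"x":0.034,"y":-0.002,"z":0,"rx":0,"ry":0,"rz":0},{"x":0.034,"y":-0.002,"z":0,"rx":0,"ry":0,"rz":0},{"x":0.034,"y":-0.001,"z":0,"rx":0,"ry":0,"rz":0},{"x":0.0155,"y":-0.001,"z":0,"rx":0,"ry":0,"rz":0},{"x":0,"y":0,"z":0.03,"rx":0,"ry":0,"rz":0},{"x":0,"y":0,"z":0.03,"rx":0,"ry":0,"rz":0},{"x":0,"y":0,"z":0.015,"rx":0,"ry":0,"rz":0},{"x":0,"y":0,"z":0,"rx":0,"ry":0,"rz":0}]' 0.06; python3 g.py 461 272 46 82;python3 - <<'E'
from h import *
o,p,d,W=find("scene",["platen","square_tray"])
cv2.imwrite("pics/s6.png",cv2.resize(p[100:210,300:430,::-1],None,fx=5,fy=5))
E
```

```text
time_s: 20.9
eef_pos: [0.4608, 0.2728, 0.2237]
eef_rot: [-0.0, 0.755, 0.656, -0.002]
force: [0.5, 0.1, -0.0]
width: 0.702
finger_force: 0.0
t 20.9 tcp [460.8 272.8 223.7] psi 81.99 q1,q7 [-0.34 -1.2 ] w 59.9 F [ 0.5  0.1 -0. ] ff 0.0
turn [-0.0023  0.0022 -0.0002] then shift mm [-0.7  0.3 22.7] | shift without turning [-0.7  0.4 22.7]
scene platen 0.68 [345.5, 154.9, 375.8, 184.7] 472 med [466.6 264.7  15.1] ztop 57.9 rect [434.6 286.1] [ 69.5 134.6] 51.0 TOP [471.9 261.8] [ 8.9 52.9] 76.4
scene platen 0.62 [230.6, 160.2, 266.6, 194.4] 984 med [485.8  -0.8  34.2] ztop 68.3 rect [419.8   5.7] [ 73.9 176.1] 84.4 TOP [470.    2.4] [44.  41.6] 20.7
scene square_tray 0.93 [338.9, 161.2, 386.1, 192.4] 814 med [468.8 273.9   5.6] ztop 14.7 rect [453.9 281.1] [112.9 111.2] 81.9 TOP [453.3 276.8] [104.  111.2] 81.9
```

View pics/s6.png

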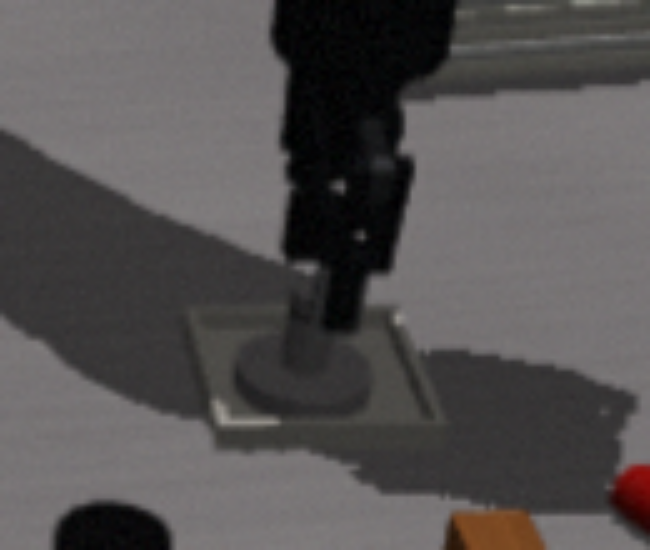

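```bash
python3 - <<'E'
from h import *
c=calibration("scene"); T=np.linalg.inv(c["cam_to_world"])
s=get_state(); x,y,z=s["eef_pos"]; a=np.radians(82-90)
P=np.array([[x+.035*np.cos(a),y+.035*np.sin(a),z-.165],[x-.035*np.cos(a),y-.035*np.sin(a),z-.165],[.461,.272,.059],[x,y,z-.155]])
q=cv2.projectPoints(P,cv2.Rodrigues(T[:3,:3])[0],T[:3,3],c["K"],c["D"])[0].reshape(-1,2)
print(np.round((q-[300,100])*5))
W=cloud("scene",get_image("scene")[1]); 
for u,v in((345,300),(345,320),(300,300),(310,285),(300,350),(380,240)): print(u,v,np.round(W[100+v//5,300+u//5]*1000))
D=[get_image("top") for _ in range(3)]; d=np.median([k[1] for k in D],0);W=cloud("top",d).reshape(-1,3)*1000
E
```

```text
[[339. 324.]
 [307. 245.]
 [319. 287.]
 [326. 264.]]
345 300 [504. 266.  79.]
345 320 [504. 268.  68.]
300 300 [462. 263.  54.]
310 285 [456. 270.  58.]
300 350 [467. 265.  29.]
380 240 [512. 274. 112.]
```

```bash
python3 - <<'E'
from h import *
o,p,d,W=find("top",["platen"])
D=[get_image("scene")[1] for _ in range(4)]; Ws=cloud("scene",np.median(D,0)).reshape(-1,3)*1000
D=[get_image("top")[1] for _ in range(4)]; Wt=cloud("top",np.median(D,0)).reshape(-1,3)*1000
from scipy.optimize import least_squares
for n,W,zo in(("scene",Ws,0),("top",Wt,3)):
    # disc top edge: enclosing circle of points at disc height
    m=(W[:,2]>11+zo)&(W[:,2]<19+zo)&(np.hypot(W[:,0]-461,W[:,1]-272)<36)
    print(n,m.sum(),"disc",[np.round(k,1) for k in cv2.minEnclosingCircle(W[m][:,:2].astype(np.float32))],np.round(np.percentile(W[m],[1,99],axis=0)[:,:2],1).tolist())
    m=(W[:,2]>25+zo)&(W[:,2]<56)&(np.hypot(W[:,0]-461,W[:,1]-272)<22)
    X=W[m][:,:2]; f=least_squares(lambda c:np.hypot(*(X-c).T)-11,[461,272],loss="soft_l1"); print("stem",m.sum(),np.round(f.x,1),np.round(np.abs(f.fun).mean(),1))
E
```

```text
top platen 0.7 [194.6, 145.4, 220.1, 175.0] 501 med [626.1 126.1  61.8] ztop 66.1 rect [635. 134.] [63.  55.5] 70.9 TOP [631.5 128.6] [43.7 44.8] 0.9
top platen 0.63 [143.3, 221.6, 162.4, 244.6] 249 med [469.2 257.4  17.6] ztop 580.2 rect [448.5 202.9] [176.2  34.9] 70.5 TOP [436.3 120.3] [12.8  0.6] 54.9
scene 277 disc [array([458.4, 271.2]), np.float64(32.6)] [[430.3, 241.1], [489.4, 300.6]]
stem 83 [457.3 272.1] 0.7
top 223 disc [array([466.2, 263.9]), np.float64(29.1)] [[445.8, 241.2], [489.7, 282.9]]
stem 11 [459.8 273. ] 0.2
```

Depth puts the stem within about 2 mm of the tool axis; in the crop, the stem is at (305,315) and the front finger at (345,300). I'll lower and close.

```bash
python3 -m crank '[{"x":0,"y":0,"z":0.012,"rx":0,"ry":0,"rz":0},{"x":0,"y":0,"z":0.008,"rx":0,"ry":0,"rz":0},{"x":0,"y":0,"z":0.002,"rx":0,"ry":0,"rz":0},{"x":0,"y":0,"z":0,"rx":0,"ry":0,"rz":0}]';  python3 g.py 461 272 46 82; python3 -m crank '[{"x":0,"y":0,"z":0,"rx":0,"ry":0,"rz":0},{"x":0,"y":0,"z":0,"rx":0,"ry":0,"rz":0},{"x":0,"y":0,"z":0,"rx":0,"ry":0,"rz":0},{"x":0,"y":0,"z":0,"rx":0,"ry":0,"rz":0},{"x":0,"y":0,"z":0,"rx":0,"ry":0,"rz":0},{"x":0,"y":0,"z":0,"rx":0,"ry":0,"rz":0},{"x":0,"y":0,"z":0,"rx":0,"ry":0,"rz":0},{"x":0,"y":0,"z":0,"rx":0,"ry":0,"rz":0}]' 0.01; python3 g.py 461 272 46 82
```

```text
time_s: 22.15
eef_pos: [0.461, 0.2733, 0.2025]
eef_rot: [-0.0, 0.754, 0.656, -0.001]
force: [0.3, -0.0, -0.8]
width: 0.704
finger_force: 0.0
t 22.15 tcp [461.  273.3 202.5] psi 82.04 q1,q7 [-0.36 -1.22] w 60.1 F [ 0.3 -0.  -0.8] ff 0.0
turn [-0.0009  0.0007  0.0008] then shift mm [-1.2  0.1  1.5] | shift without turning [-1.2  0.1  1.5]
time_s: 22.95
eef_pos: [0.4612, 0.2733, 0.2036]
eef_rot: [0.0, 0.755, 0.656, 0.0]
force: [-2.7, -1.4, 6.7]
width: 0.241
finger_force: 58.4
t 22.95 tcp [461.2 273.3 203.6] psi 82.04 q1,q7 [-0.36 -1.22] w 20.6 F [-2.7 -1.4  6.7] ff 58.4
turn [ 0.0002 -0.0002  0.0006] then shift mm [-1.4  0.   2.6] | shift without turning [-1.4  0.   2.6]
```

```bash
python3 -m crank '[{"x":0,"y":0,"z":-0.01,"rx":0,"ry":0,"rz":0},{"x":0,"y":0,"z":-0.02,"rx":0,"ry":0,"rz":0},{"x":0,"y":0,"z":-0.03,"rx":0,"ry":0,"rz":0},{"x":0,"y":0,"z":-0.03,"rx":0,"ry":0,"rz":0},{"x":0,"y":0,"z":-0.01,"rx":0,"ry":0,"rz":0},{"x":0,"y":0,"z":0,"rx":0,"ry":0,"rz":0}]'; python3 g.py 671 -161.5 147 82; python3 - <<'E'
from h import *
from scipy.optimize import least_squares
for n,zo in(("scene",0),("top",3)):
    D=[get_image(n)[1] for _ in range(4)]; W=cloud(n,np.median(D,0)).reshape(-1,3)*1000
    m=(W[:,2]>10+zo)&(W[:,2]<18+zo)&(np.hypot(W[:,0]-671,W[:,1]+162)<65); X=W[m][:,:2]
    print(n,"round",m.sum(),[np.round(k,1) for k in cv2.minEnclosingCircle(X.astype(np.float32))],np.round(least_squares(lambda c:np.hypot(*(X-c).T)-52.5,[671,-162],loss="soft_l1").x,1), np.round(np.percentile(X,[1,99],axis=0),1).tolist())
    m=(W[:,2]>10+zo)&(W[:,2]<18+zo)&(abs(W[:,0]-455)<68)&(abs(W[:,1]-279)<68); X=W[m][:,:2]; print("square",rect(X/1000))
    m=(W[:,2]>60+zo)&(W[:,2]<68+zo)&(abs(W[:,0]-471)<35)&(abs(W[:,1]-5)<35); X=W[m][:,:2]; print("vice top",m.sum(),rect(X/1000))
E
```

```text
time_s: 23.55
eef_pos: [0.4615, 0.2732, 0.3044]
eef_rot: [0.0, 0.755, 0.656, 0.001]
force: [-0.3, -0.1, -6.0]
width: 0.239
finger_force: 59.3
t 23.55 tcp [461.5 273.2 304.4] psi 82.01 q1,q7 [-0.28 -1.12] w 20.4 F [-0.3 -0.1 -6. ] ff 59.3
turn [ 0.002  -0.0012  0.0001] then shift mm [-401.3  267.9    2.4] | shift without turning [-401.3  267.9    2.4]
scene round 433 [array([ 669.3, -163.5]), np.float64(55.6)] [ 670.7 -163.4] [[616.9, -216.0], [723.9, -110.4]]
square (array([452.8, 277.1]), array([103.7, 108.2]), 81.7)
vice top 228 (array([470.1,   2.3]), array([41.8, 40.9]), 19.5)
top round 292 [array([ 669.8, -160.7]), np.float64(55.2)] [ 669.6 -160.5] [[616.8, -214.3], [722.8, -106.7]]
square (array([452.5, 268.8]), array([ 86.1, 101.6]), 82.1)
vice top 309 (array([469.7,   6.3]), array([39.6, 40. ]), 20.5)
```

```bash
python3 -m crank '[{"x":-0.015,"y":0.01,"z":0,"rx":0,"ry":0,"rz":0},{"x":-0.03,"y":0.02,"z":0,"rx":0,"ry":0,"rz":0},{"x":-0.03,"y":0.02,"z":0,"rx":0,"ry":0,"rz":0},{"x":-0.03,"y":0.02,"z":0,"rx":0,"ry":0,"rz":0},{"x":-0.03,"y":0.02,"z":0,"rx":0,"ry":0,"rz":0},{"x":-0.03,"y":0.02,"z":0,"rx":0,"ry":0,"rz":0},{"x":-0.03,"y":0.02,"z":0,"rx":0,"ry":0,"rz":0},{"x":-0.03,"y":0.02,"z":0,"rx":0,"ry":0,"rz":0},{"x":-0.03,"y":0.02,"z":0,"rx":0,"ry":0,"rz":0},{"x":-0.03,"y":0.02,"z":0,"rx":0,"ry":0,"rz":0}]'; python3 -m crank '[{"x":-0.03,"y":0.02,"z":0,"rx":0,"ry":0,"rz":0},{"x":-0.03,"y":0.02,"z":0,"rx":0,"ry":0,"rz":0},{"x":-0.03,"y":0.02,"z":0,"rx":0,"ry":0,"rz":0},{"x":-0.021,"y":0.014,"z":0,"rx":0,"ry":0,"rz":0},{"x":-0.005,"y":0.0035,"z":0,"rx":0,"ry":0,"rz":0},{"x":0,"y":0,"z":0.01,"rx":0,"ry":0,"rz":0},{"x":0,"y":0,"z":0.01,"rx":0,"ry":0,"rz":0},{"x":0,"y":0,"z":0,"rx":0,"ry":0,"rz":0}]';python3 g.py 671.6 -161.5 48.5 82
```

```text
time_s: 24.95
eef_pos: [0.6103, -0.0368, 0.3028]
eef_rot: [-0.0, 0.755, 0.656, -0.0]
force: [1.2, 1.1, -5.1]
width: 0.237
finger_force: 59.2
time_s: 25.75
eef_pos: [0.6699, -0.1596, 0.281]
eef_rot: [-0.001, 0.754, 0.657, -0.001]
force: [-0.8, -0.0, -5.0]
width: 0.234
finger_force: 59.4
t 25.75 tcp [ 669.9 -159.6  281. ] psi 82.13 q1,q7 [ 0.41 -0.28] w 20.0 F [-0.8 -0.  -5. ] ff 59.4
turn [-0.0033 -0.0006  0.0023] then shift mm [-1.7  2.  77.5] | shift without turning [-1.7  2.2 77.5]
```

```bash
python3 -m crank '[{"x":-0.001,"y":0.001,"z":0.02,"rx":0,"ry":0,"rz":0},{"x":0,"y":0,"z":0.025,"rx":0,"ry":0,"rz":0},{"x":0,"y":0,"z":0.015,"rx":0,"ry":0,"rz":0},{"x":0,"y":0,"z":0.008,"rx":0,"ry":0,"rz":0},{"x":0,"y":0,"z":0.003,"rx":0,"ry":0,"rz":0},{"x":0,"y":0,"z":0,"rx":0,"ry":0,"rz":0}]';python3 g.py 671.6 -161.5 48.5 82; python3 - <<'E'
from h import *
from scipy.optimize import least_squares
D=[get_image("scene") for _ in range(4)]; W=cloud("scene",np.median([k[1] for k in D],0)).reshape(-1,3)*1000
cv2.imwrite("pics/s7.png",cv2.resize(D[0][0][170:300,100:260,::-1],None,fx=4,fy=4))
m=(W[:,2]>17)&(W[:,2]<27)&(np.hypot(W[:,0]-671,W[:,1]+162)<38); X=W[m][:,:2]
print(m.sum(),[np.round(k,1) for k in cv2.minEnclosingCircle(X.astype(np.float32))],np.round(np.percentile(X,[1,99],axis=0),1).tolist())
E
```

```text
time_s: 26.35
eef_pos: [0.6716, -0.1619, 0.2125]
eef_rot: [0.0, 0.754, 0.656, 0.0]
force: [0.3, -0.3, -5.1]
width: 0.238
finger_force: 59.5
t 26.35 tcp [ 671.6 -161.9  212.5] psi 82.04 q1,q7 [ 0.4 -0.3] w 20.4 F [ 0.3 -0.3 -5.1] ff 59.5
turn [ 0.0004 -0.0001  0.0007] then shift mm [ 0.4 -0.1  9. ] | shift without turning [ 0.4 -0.1  9. ]
553 [array([ 670.6, -165.8]), np.float64(33.2)] [[645.3, -194.9], [702.1, -134.9]]
```

View pics/s7.png

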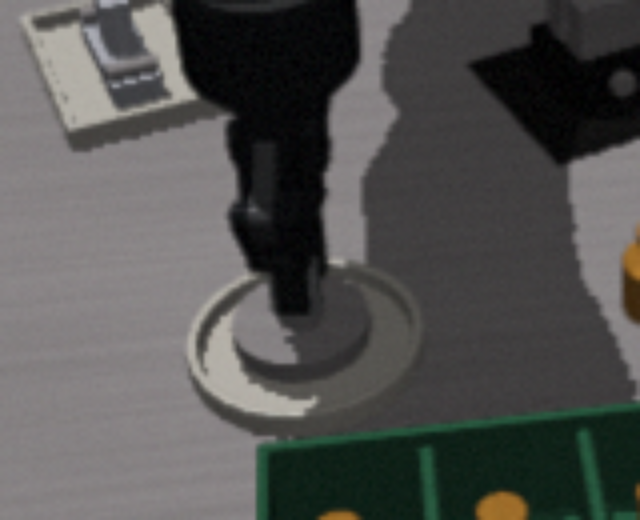

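The platen is level over the round tray, disc centre at crop pixel (302,325), about 1.7 mm short in y. I'll correct that and lower.

```bash
python3 -m crank '[{"x":0.001,"y":0,"z":0.003,"rx":0,"ry":0,"rz":0},{"x":0.0007,"y":0,"z":0.003,"rx":0,"ry":0,"rz":0},{"x":0,"y":0,"z":0.0015,"rx":0,"ry":0,"rz":0},{"x":0,"y":0,"z":0.0007,"rx":0,"ry":0,"rz":0},{"x":0,"y":0,"z":0.0005,"rx":0,"ry":0,"rz":0},{"x":0,"y":0,"z":0,"rx":0,"ry":0,"rz":0}]';python3 g.py 671.6 -161.5 48.5 82
```

```text
time_s: 27.15
eef_pos: [0.6717, -0.1603, 0.2037]
eef_rot: [-0.0, 0.755, 0.656, -0.0]
force: [-2.3, 2.3, 0.5]
width: 0.237
finger_force: 60.1
t 27.15 tcp [ 671.7 -160.3  203.7] psi 82.04 q1,q7 [ 0.39 -0.31] w 20.2 F [-2.3  2.3  0.5] ff 60.1
turn [-0.     -0.      0.0006] then shift mm [-1.2  0.1  0.2] | shift without turning [-1.2  0.1  0.2]
```

Contact is just beginning. A touch more, then release and rise.

```bash
python3 -m crank '[{"x":0,"y":0,"z":0.0004,"rx":0,"ry":0,"rz":0},{"x":0,"y":0,"z":0,"rx":0,"ry":0,"rz":0}]'; python3 -m crank '[{"x":0,"y":0,"z":0,"rx":0,"ry":0,"rz":0},{"x":0,"y":0,"z":0,"rx":0,"ry":0,"rz":0},{"x":0,"y":0,"z":0,"rx":0,"ry":0,"rz":0},{"x":0,"y":0,"z":0,"rx":0,"ry":0,"rz":0},{"x":0,"y":0,"z":-0.02,"rx":0,"ry":0,"rz":0},{"x":0,"y":0,"z":-0.03,"rx":0,"ry":0,"rz":0},{"x":0,"y":0,"z":-0.03,"rx":0,"ry":0,"rz":0},{"x":0,"y":0,"z":-0.02,"rx":0,"ry":0,"rz":0},{"x":0,"y":0,"z":0,"rx":0,"ry":0,"rz":0}]' 0.05;python3 g.py 471.6 4.7 147 111; python3 - <<'E'
from h import *
from scipy.optimize import least_squares
D=[get_image("scene") for _ in range(4)]; W=cloud("scene",np.median([k[1] for k in D],0)).reshape(-1,3)*1000
m=(W[:,2]>12)&(W[:,2]<22)&(np.hypot(W[:,0]-671,W[:,1]+162)<38); X=W[m][:,:2]
print(m.sum(),[np.round(k,1) for k in cv2.minEnclosingCircle(X.astype(np.float32))],np.round(np.percentile(X,[1,99],axis=0),1).tolist())
E
```

```text
time_s: 27.35
eef_pos: [0.6717, -0.1603, 0.2037]
eef_rot: [0.0, 0.755, 0.656, -0.0]
force: [-6.3, 0.6, 8.3]
width: 0.237
finger_force: 60.9
time_s: 28.25
eef_pos: [0.6724, -0.1605, 0.3063]
eef_rot: [0.002, 0.755, 0.656, 0.001]
force: [-0.5, 0.2, -0.6]
width: 0.587
finger_force: 0.0
t 28.25 tcp [ 672.4 -160.5  306.3] psi 82.02 q1,q7 [ 0.42 -0.27] w 50.1 F [-0.5  0.2 -0.6] ff 0.0
turn [ 0.0043  0.0014 -0.5058] then shift mm [ 226.2 -128.3    4.3] | shift without turning [ 135.7 -221.8    3.2]
522 [array([ 671.2, -162.5]), np.float64(32.7)] [[644.6, -192.3], [701.4, -133.4]]
```

```bash
python3 -m crank '[{"x":0,"y":0,"z":0,"rx":0,"ry":0,"rz":-0.1265},{"x":0,"y":0,"z":0,"rx":0,"ry":0,"rz":-0.1265},{"x":0,"y":0,"z":0,"rx":0,"ry":0,"rz":-0.1265},{"x":0,"y":0,"z":0,"rx":0,"ry":0,"rz":-0.1265},{"x":0.02,"y":-0.0115,"z":0,"rx":0,"ry":0,"rz":0},{"x":0.03,"y":-0.017,"z":0,"rx":0,"ry":0,"rz":0},{"x":0.03,"y":-0.017,"z":0,"rx":0,"ry":0,"rz":0},{"x":0.03,"y":-0.017,"z":0,"rx":0,"ry":0,"rz":0},{"x":0.03,"y":-0.017,"z":0,"rx":0,"ry":0,"rz":0},{"x":0.03,"y":-0.017,"z":0,"rx":0,"ry":0,"rz":0}]' 0.07; python3 -m crank '[{"x":0.03,"y":-0.017,"z":0,"rx":0,"ry":0,"rz":0},{"x":0.022,"y":-0.0125,"z":0,"rx":0,"ry":0,"rz":0},{"x":0.004,"y":-0.002,"z":0,"rx":0,"ry":0,"rz":0},{"x":0,"y":0,"z":0.03,"rx":0,"ry":0,"rz":0},{"x":0,"y":0,"z":0.03,"rx":0,"ry":0,"rz":0},{"x":0,"y":0,"z":0,"rx":0,"ry":0,"rz":0}]'; python3 g.py 471.6 4.7 58 111; python3 - <<'E'
from h import *
p,d=get_image("scene"); cv2.imwrite("pics/s8.png",cv2.resize(p[110:220,190:320,::-1],None,fx=4,fy=4))
E
```

```text
time_s: 29.45
eef_pos: [0.5192, -0.0357, 0.3024]
eef_rot: [-0.001, 0.566, 0.824, -0.0]
force: [0.5, -0.5, -0.4]
width: 0.819
finger_force: 0.0
time_s: 30.05
eef_pos: [0.4704, 0.0044, 0.2403]
eef_rot: [-0.002, 0.566, 0.824, -0.001]
force: [-0.3, 0.2, 1.1]
width: 0.82
finger_force: 0.0
t 30.05 tcp [470.4   4.4 240.3] psi 111.04 q1,q7 [ 0.28 -0.3 ] w 70.1 F [-0.3  0.2  1.1] ff 0.0
turn [-0.0047 -0.0019  0.0007] then shift mm [-0.1  1.2 27.3] | shift without turning [-0.2  1.3 27.3]
```

View pics/s8.png

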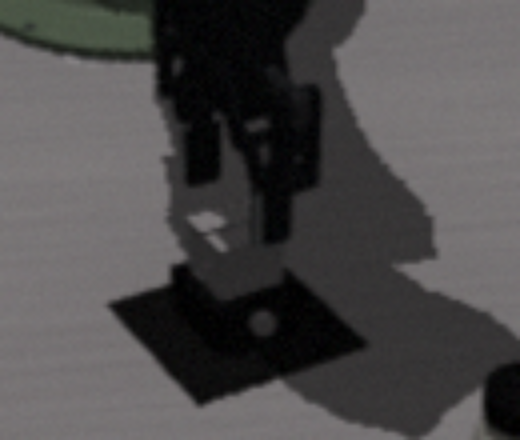

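The jaws at crop pixel (225,250) stand between the back finger (200,150) and the front finger (275,210). I'll lower and grip.

```bash
python3 -m crank '[{"x":0,"y":0.001,"z":0.015,"rx":0,"ry":0,"rz":0},{"x":0,"y":0,"z":0.009,"rx":0,"ry":0,"rz":0},{"x":0,"y":0,"z":0.003,"rx":0,"ry":0,"rz":0},{"x":0,"y":0,"z":0,"rx":0,"ry":0,"rz":0}]';  python3 g.py 471.6 4.7 58 111; python3 -m crank '[{"x":0,"y":0,"z":0,"rx":0,"ry":0,"rz":0},{"x":0,"y":0,"z":0,"rx":0,"ry":0,"rz":0},{"x":0,"y":0,"z":0,"rx":0,"ry":0,"rz":0},{"x":0,"y":0,"z":0,"rx":0,"ry":0,"rz":0},{"x":0,"y":0,"z":0,"rx":0,"ry":0,"rz":0},{"x":0,"y":0,"z":0,"rx":0,"ry":0,"rz":0},{"x":0,"y":0,"z":0,"rx":0,"ry":0,"rz":0}]' 0.02; python3 g.py 471.6 4.7 58 111
```

```text
time_s: 30.5
eef_pos: [0.4722, 0.005, 0.2164]
eef_rot: [-0.0, 0.566, 0.824, -0.0]
force: [0.1, -0.1, -0.1]
width: 0.817
finger_force: 0.0
t 30.5 tcp [472.2   5.  216.4] psi 111.02 q1,q7 [ 0.25 -0.34] w 69.8 F [ 0.1 -0.1 -0.1] ff 0.0
turn [-0.      0.      0.0004] then shift mm [-0.  -0.6  3.4] | shift without turning [-0.  -0.6  3.4]
time_s: 31.2
eef_pos: [0.4721, 0.0049, 0.2168]
eef_rot: [0.0, 0.566, 0.824, -0.0]
force: [-3.2, -0.7, 11.7]
width: 0.46
finger_force: 59.7
t 31.2 tcp [472.1   4.9 216.8] psi 111.01 q1,q7 [ 0.25 -0.34] w 39.3 F [-3.2 -0.7 11.7] ff 59.7
turn [0.0003 0.0006 0.0003] then shift mm [-0.  -0.5  3.8] | shift without turning [-0.  -0.5  3.8]
```

```bash
python3 -m crank '[{"x":0,"y":0,"z":-0.01,"rx":0,"ry":0,"rz":0},{"x":0,"y":0,"z":-0.02,"rx":0,"ry":0,"rz":0},{"x":0,"y":0,"z":-0.03,"rx":0,"ry":0,"rz":0},{"x":0,"y":0,"z":-0.03,"rx":0,"ry":0,"rz":0},{"x":0,"y":0,"z":0,"rx":0,"ry":0,"rz":0.127},{"x":0,"y":0,"z":0,"rx":0,"ry":0,"rz":0.127},{"x":0,"y":0,"z":0,"rx":0,"ry":0,"rz":0.127},{"x":0,"y":0,"z":0,"rx":0,"ry":0,"rz":0.127},{"x":0,"y":0,"z":0,"rx":0,"ry":0,"rz":0}]'; python3 g.py 454.7 278.4 150 81.9; python3 - <<'E'
from h import *
D=[get_image("scene")[1] for _ in range(4)]+[]
W=cloud("scene",np.median(D,0)).reshape(-1,3)*1000
def sq(W,zo,n):
    m=(W[:,2]>10+zo)&(W[:,2]<18+zo)&(abs(W[:,0]-455)<68)&(abs(W[:,1]-279)<68); X=W[m][:,:2]; print(n,"square",m.sum(),rect(X/1000))
    a=np.radians(-8.1);c=np.array([454.7,278.4]);u=(X-c)@[np.cos(a),np.sin(a)];v=(X-c)@[-np.sin(a),np.cos(a)];print(np.round(np.percentile(u,[2,98]),1),np.round(np.percentile(v,[2,98]),1))
sq(W,0,"scene"); sq(cloud("top",np.median([get_image("top")[1] for _ in range(4)],0)).reshape(-1,3)*1000,3,"top")
E
```

```text
time_s: 32.1
eef_pos: [0.4718, 0.0051, 0.3066]
eef_rot: [0.0, 0.756, 0.655, -0.0]
force: [0.1, -0.8, -5.3]
width: 0.451
finger_force: 62.9
t 32.1 tcp [471.8   5.1 306.6] psi 81.8 q1,q7 [ 0.26 -0.62] w 38.6 F [ 0.1 -0.8 -5.3] ff 62.9
turn [ 0.0001  0.0001 -0.0017] then shift mm [268.1 -55.5   1.6] | shift without turning [268.  -55.9   1.6]
scene square 301 (array([453.1, 276.7]), array([103.7, 108.1]), 81.8)
[-54.  51.] [-53.2  49.4]
top square 392 (array([453.8, 278.4]), array([105.9, 103.1]), 82.0)
[-51.9  49.7] [-52.6  52.1]
```

```bash
python3 -m crank '[{"x":0.015,"y":-0.003,"z":0,"rx":0,"ry":0,"rz":0},{"x":0.03,"y":-0.0062,"z":0,"rx":0,"ry":0,"rz":0},{"x":0.032,"y":-0.0067,"z":0,"rx":0,"ry":0,"rz":0},{"x":0.032,"y":-0.0067,"z":0,"rx":0,"ry":0,"rz":0},{"x":0.032,"y":-0.0067,"z":0,"rx":0,"ry":0,"rz":0},{"x":0.032,"y":-0.0067,"z":0,"rx":0,"ry":0,"rz":0},{"x":0.032,"y":-0.0067,"z":0,"rx":0,"ry":0,"rz":0},{"x":0.032,"y":-0.0067,"z":0,"rx":0,"ry":0,"rz":0},{"x":0.025,"y":-0.005,"z":0,"rx":0,"ry":0,"rz":0},{"x":0.0055,"y":-0.001,"z":0,"rx":0,"ry":0,"rz":0}]'; python3 -m crank '[{"x":0,"y":0,"z":0.02,"rx":0,"ry":0,"rz":0},{"x":0,"y":0,"z":0.03,"rx":0,"ry":0,"rz":0},{"x":0,"y":0,"z":0.02,"rx":0,"ry":0,"rz":0},{"x":0,"y":0,"z":0.012,"rx":0,"ry":0,"rz":0},{"x":0,"y":0,"z":0,"rx":0,"ry":0,"rz":0},{"x":0,"y":0,"z":0,"rx":0,"ry":0,"rz":0}]'; python3 g.py 455.2 277.9 61.7 81.9; python3 - <<'E'
from h import *
D=[get_image("scene") for _ in range(4)]; W=cloud("scene",np.median([k[1] for k in D],0)).reshape(-1,3)*1000
cv2.imwrite("pics/s9.png",cv2.resize(D[0][0][110:210,310:420,::-1],None,fx=5,fy=5))
a=np.radians(-8.1);c=np.array([455.2,277.9]);u=(W[:,:2]-c)@[np.cos(a),np.sin(a)];v=(W[:,:2]-c)@[-np.sin(a),np.cos(a)]
for lo,hi,n in ((11,14.5,"rim"),(20,32,"block side"),(36,42,"block top"),(46,62,"jaw")):
    m=(W[:,2]>lo)&(W[:,2]<hi)&(abs(u)<60)&(abs(v)<60)
    if n!="rim": m&=(abs(u)<38)&(abs(v)<38)
    print(n,m.sum(),np.round(np.percentile(u[m],[2,98]),1),np.round(np.percentile(v[m],[2,98]),1))
E
```

```text
time_s: 33.5
eef_pos: [0.454, 0.2807, 0.3061]
eef_rot: [-0.001, 0.754, 0.657, 0.001]
force: [-0.1, -1.0, -6.7]
width: 0.456
finger_force: 62.8
time_s: 34.1
eef_pos: [0.455, 0.2777, 0.2247]
eef_rot: [-0.0, 0.755, 0.656, 0.0]
force: [0.6, -0.9, -5.3]
width: 0.454
finger_force: 62.5
t 34.1 tcp [455.  277.7 224.7] psi 81.92 q1,q7 [-0.34 -1.23] w 38.8 F [ 0.6 -0.9 -5.3] ff 62.5
turn [ 0.0003 -0.0003  0.0003] then shift mm [0.2 0.1 8. ] | shift without turning [0.2 0.1 8. ]
rim 249 [-54.1  50.3] [-52.6  50. ]
block side 125 [-19.2  33.8] [-28.6  25.7]
block top 149 [-24.4  28.5] [-28.3  26.3]
jaw 106 [-15.8  31.4] [-20.7  17.9]
```

View pics/s9.png

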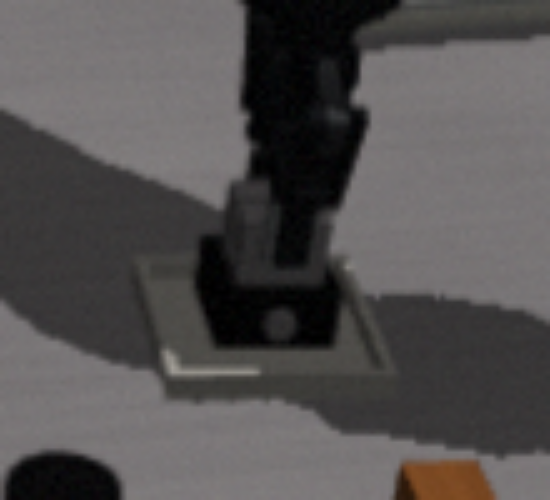

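The vice at crop pixel (270,290) stands centred and square over the square tray. I'll lower it.

```bash
python3 -m crank '[{"x":0,"y":-0.0007,"z":0.003,"rx":0,"ry":0,"rz":0},{"x":0,"y":0,"z":0.003,"rx":0,"ry":0,"rz":0},{"x":0,"y":0,"z":0.001,"rx":0,"ry":0,"rz":0},{"x":0,"y":0,"z":0.0007,"rx":0,"ry":0,"rz":0},{"x":0,"y":0,"z":0.0005,"rx":0,"ry":0,"rz":0},{"x":0,"y":0,"z":0,"rx":0,"ry":0,"rz":0}]';python3 g.py 455.2 277.9 61.7 81.9
```

```text
time_s: 34.9
eef_pos: [0.4539, 0.2777, 0.2168]
eef_rot: [0.0, 0.755, 0.656, -0.0]
force: [-6.9, -5.5, 20.9]
width: 0.454
finger_force: 66.2
t 34.9 tcp [453.9 277.7 216.8] psi 81.92 q1,q7 [-0.35 -1.24] w 38.8 F [-6.9 -5.5 20.9] ff 66.2
turn [0.0004 0.0006 0.0003] then shift mm [0.3 1.2 0.1] | shift without turning [0.3 1.2 0.1]
```

Contact. I'll release, rise and back away so both cameras see everything.

```bash
python3 -m crank '[{"x":0,"y":0,"z":0,"rx":0,"ry":0,"rz":0},{"x":0,"y":0,"z":0,"rx":0,"ry":0,"rz":0},{"x":0,"y":0,"z":0,"rx":0,"ry":0,"rz":0},{"x":0,"y":0,"z":0,"rx":0,"ry":0,"rz":0},{"x":0,"y":0,"z":-0.02,"rx":0,"ry":0,"rz":0},{"x":0,"y":0,"z":-0.03,"rx":0,"ry":0,"rz":0},{"x":0,"y":0,"z":-0.03,"rx":0,"ry":0,"rz":0},{"x":0,"y":0,"z":-0.03,"rx":0,"ry":0,"rz":0},{"x":0,"y":0,"z":-0.02,"rx":0,"ry":0,"rz":0}]' 0.07; python3 -m crank '[{"x":-0.03,"y":0,"z":0,"rx":0,"ry":0,"rz":0},{"x":-0.04,"y":0,"z":0,"rx":0,"ry":0,"rz":0},{"x":-0.04,"y":0,"z":0,"rx":0,"ry":0,"rz":0},{"x":-0.04,"y":0,"z":0,"rx":0,"ry":0,"rz":0},{"x":-0.03,"y":0,"z":0,"rx":0,"ry":0,"rz":0},{"x":0,"y":0,"z":0,"rx":0,"ry":0,"rz":0},{"x":0,"y":0,"z":0,"rx":0,"ry":0,"rz":0}]'
python3 - <<'E'
from h import *
for n,zo in(("scene",0),("top",3)):
    D=[get_image(n) for _ in range(5)]; W=cloud(n,np.median([k[1] for k in D],0)).reshape(-1,3)*1000
    cv2.imwrite(f"pics/{n}10.png",D[0][0][:,:,::-1])
    def ext(c,ang,lo,hi,r,nm,inner=0):
        a=np.radians(ang);u=(W[:,:2]-c)@[np.cos(a),np.sin(a)];v=(W[:,:2]-c)@[-np.sin(a),np.cos(a)]
        m=(W[:,2]>lo+zo)&(W[:,2]<hi+zo)&(abs(u)<r)&(abs(v)<r)&((abs(u)>inner)|(abs(v)>inner))
        print(n,nm,m.sum(),np.round(np.percentile(u[m],[1,99]),1),np.round(np.percentile(v[m],[1,99]),1),rect(np.c_[u,v][m]/1000))
    S=([455,278],-8.1);ext(*S,11,16,62,"sq rim",40);ext(*S,30,38,34,"vice block");ext(*S,60,70,34,"jaws")
    Rr=([671,-162],0);ext(*Rr,11,18,60,"rd rim",40);ext(*Rr,13,20,37,"disc");ext(*Rr,50,62,25,"stem")
    L=([419,-261],16.9);ext(*L,11,17,68,"lg rim",36);ext(*L,45,58,25,"bend block"); ext(*L,22,30,42,"rollers")
find("scene",["pot","weight","gauge_box"])
E
python3 g.py 455 278 61.7 81.9
```

```text
time_s: 35.8
eef_pos: [0.4542, 0.2779, 0.3479]
eef_rot: [0.0, 0.755, 0.656, 0.001]
force: [0.9, 0.2, 0.3]
width: 0.819
finger_force: 0.0
time_s: 36.5
eef_pos: [0.4289, 0.0992, 0.3461]
eef_rot: [0.0, 0.756, 0.655, 0.0]
force: [0.5, 0.7, -0.7]
width: 0.821
finger_force: 0.0
scene sq rim 223 [-54.6  51.2] [-53.   50.2] (array([-2.2, -1.2]), array([103.7, 107.1]), 89.5)
scene vice block 162 [-26.3  27.8] [-28.7  25.5] (array([ 0.7, -1.8]), array([55.3, 54.9]), 88.9)
scene jaws 201 [-20.  20.] [-21.   17.6] (array([-0.4, -1.3]), array([39.6, 41.3]), 89.6)
scene rd rim 313 [-51.5  52.8] [-54.1  51.7] (array([ 0.5, -1. ]), array([107.8, 107.1]), 87.1)
scene disc 503 [-25.9  31.5] [-31.9  29.1] (array([ 1.1, -0.6]), array([73.1, 71.9]), 1.7)
scene stem 111 [-8.6 11.2] [-11.7   8.4] (array([ 0.8, -1.7]), array([20.8, 20.4]), 73.8)
scene lg rim 310 [-65.5  61.5] [-43.2  41.8] (array([-2.1, -0.6]), array([ 85.4, 127.6]), 89.9)
scene bend block 66 [-11.7  11.2] [-8.1  7.5] (array([-0.7, -0.5]), array([24.2, 15.5]), 1.3)
scene rollers 92 [-34.  36.] [-13.8  13.1] (array([ 0.6, -1.2]), array([72.4
[... 328 characters left out ...]
nt call last):
  File "<stdin>", line 9, in <module>
  File "<stdin>", line 8, in ext
    return _quantile_unchecked(
        a, q, axis, out, overwrite_input, method, keepdims, weights)
    return _ureduce(a,
                    func=_quantile_ureduce_func,
    ...<5 lines>...
                    overwrite_input=overwrite_input,
                    method=method)
    r = func(a, **kwargs)
    result = _quantile(arr,
                       quantiles=q,
    ...<2 lines>...
                       out=out,
                       weights=wgt)
    slices_having_nans = np.isnan(arr[-1, ...])
                                  ~~~^^^^^^^^^
IndexError: index -1 is out of bounds for axis 0 with size 0
```

View pics/top10.png

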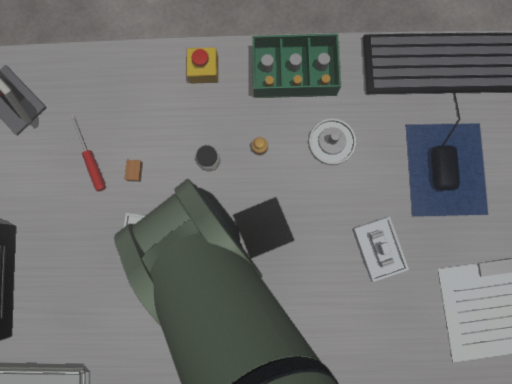

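View pics/scene10.png

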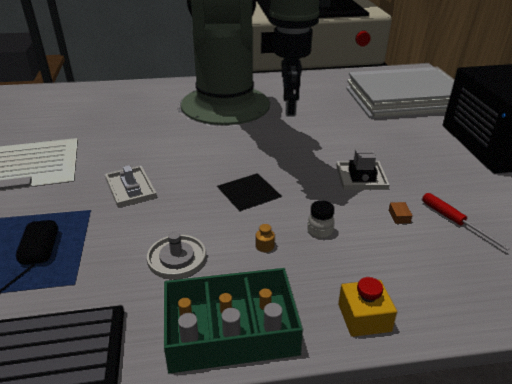

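Both pictures show the platen in the round tray at scene (176,250), the vice in the square tray at (364,170) and the bend support lengthwise in the oblong tray at (131,182). The jar, weight and box sit at the same pixels as before. Each fitting measures within about 2 mm of its tray centre, and the arm is clear.

```bash
python3 -c "
from cell import *
print(finish_job())"
```

```text
the job is handed in; nothing more can be done
None
```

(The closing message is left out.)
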